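# Clamp a sample mount with the fold-away crank

### The arm

A 6-joint arm with a two-finger parallel gripper is mounted at the origin on the work surface. World frame = base frame: x ahead of the robot, y to its left, z up, the work surface at z = 0. Lengths are in m, angles in rad, forces in N, time in s.
With the tool pointing down it reaches from about 0.425 to 0.95 m from the base axis. Payload 3.5 kg.
Tool frame: the origin (TCP) lies at the very end of the fingers, on their centre line; the grasp point (between the pads) lies ctrl.grip_point_offset behind it (ctrl.grip_point_offset is the distance from the TCP to the grasp point, in m); z points along the fingers, y is the direction in which the jaws open and shut (so a half turn about z gives the same grasp; the last joint's range is limited). The gripper opens to 85 mm and grips with 20 to 120 N. Pads are 22 mm wide; open, the fingers measure 114 mm over their backs; the gripper's body (76 mm by 85 mm) begins 54 mm behind the grasp point. The pads swing forward as they close: fully open they stand 13 mm farther back than shut.
Start: joints at [-1.461, 0.286, 1.577, -0, 1.279, -0.15], TCP at [0.173, -0.652, 0.231] pointing down, gripper open.
Joint ranges: [-2.77, 2.77], [-0.9, 2.22], [0.21, 2.48], [-1.53, 4.67], [0.24, 2.81], [-2.84, 2.84]. Speed limits (rad/s): [2.79, 2.79, 3.14, 3.14, 3.14, 3.14].

### API

Orientations are given as a unit quaternion [x, y, z, w].
In Python, from plant import telemetry, imaging, ticket, finder, ctrl gives the robot as it stands. The module is installed in compiled form; this text tells all that it offers.
- The arm moves only by the shell command python3 -m crank 'ROWS' [FORCE]. ROWS is JSON, a list of rows, each a list of 7 numbers: the shift along the tool's x, y, z scaled (see below), then the turn, a rotation vector about the tool's x, y, z scaled (see below), then the opening, from 0 (shut) to 1 (fully open). A call has 1 to 12 rows; each row is the pose to reach, as a shift and turn from the pose commanded when the call began, along the tool's axes at that moment; what a row does not reach only later rows make up. The controller multiplies each number of a shift by 0.15 m and each number of a turn by 90 degrees. A row lasts 1/10 s, in which the tool goes at most 50 mm and 8.59 degrees, less where a joint would pass 70% of its speed; a pose out of reach is approached as far as the arm can. A call with a number of a shift or a turn outside -1 to 1 is refused whole. A call with a gripper value outside its range is refused whole. The fingers move at their own pace and stop on an object; FORCE is the grip in N (left out, the last holds). Time passes only in rows, so rows that repeat a pose let the fingers close. It gives the time, the measured TCP pose, the force and the opening at its end, in the units of the state.
- telemetry.get_state(): the state, without advancing time (a new reading comes with each control period).
- imaging.read_camera(name): name is "scene" or "top" or "wrist"; returns a dict with "pixels" (480x640x3 uint8, red, green, blue), "vfov" (degrees; the focal length in pixels is half the picture's height over the tangent of half this angle, whatever the lens; pixels are square), "cx", "cy" (the principal point, pixels), "rvec" (rotation vector, rad) and "tvec" (3), from world to camera coordinates, as OpenCV has them. Camera axes: x right, y down, z forward; pixel columns grow to the right and rows downward; lengths in m; the calibration is good to about 2 mm. A picture is of the moment at which its call begins. There is no depth.
- ticket.sign_off(): hands the job in, once; it reports no verdict.
Trained networks look in a picture, given as the dict that the camera call returned (one of the last four; its "shot" number tells which), for a name from the list of things; names that differ only in an ending like _2 or _b are one class to them, and where a whole thing is asked for, a point or a joint stands for the part that bears it (a point fixed in the world has none). Each returns a list of dicts, best first, with "confidence" (0 to 1); they miss things now and then, are a little off and sometimes report something else, mostly with a low value. They report only what shows in the picture. A call takes as long as a camera call. They do not tell look-alikes from the thing itself.
- finder.masks_of(label, picture): "pixels" (480x640 bool, what is visible of it) and "extent" ([left, top, right, bottom] in pixels, round what is visible of it).
- finder.pinpoint(label, picture): "location" ([row, column] in pixels: a listed point, or the origin of a listed thing).
The state is a dict: "time": time; "qpos": joint angles; "dq": joint speeds; "joint_efforts": joint torques, N m; "eef_pos": TCP position; "tcp_rot": TCP orientation; "contact_force": force on the tool from outside, world axes, zero at the start; "wrist_torque": the same for the moment, N m; "opening": opening from 0.0 (shut) to 1.0 (fully open).
Only numpy, scipy, OpenCV 4.12 (cv2) and the standard library are available. Lean on these libraries where they do the work, as an engineer would, in place of code of your own. Each camera call takes 0.05 s, during which the arm holds its last target.

### The job

Move the oblong metal sample mount from the rack into the open clamp, standing on the clamp's bed midway along the jaws, with its long faces towards the jaws; set it down gently, never drop it (put it down on the bench to change your grip, since the rack leaves only its long faces free and the clamp only its ends). Only after that, unfold the crank's handle fully upright, leaving the crank where it is while you do so, and then turn the crank clockwise by the upright handle until it stops, so that the mount is held fast. Leave the round mount, the jar, the slide box and the dish where they are, and let go of everything.

Things in the scene. Friction and masses are not known exactly. Their poses are not given: they have to be found in the camera images.
- block_center (a point): Oblong plain aluminium sample mount (loose, 0.2 to 0.45 kg), a block 62 mm long (its x axis) x 40 mm wide (its y axis) x 50 mm high (z up), with a grey sample disc on top. The point is its centre, 25 mm above its underside. Starts upright in one of the two rack bays.
- puck_center (a point): Round aluminium sample mount, 44 mm diameter x 50 mm high, standing in the other rack bay; the point is its centre. Leave alone.
- rack: Fixed grey rack, 160 x 64 mm (x, y), origin under its centre on the bench. Two bays centred at x = -38 and +38 mm, floor 6 mm up. Walls 8 mm thick, 60 mm wide, 66 mm high at x = -76, 0, +76 mm cover the mount's ends (bays 68 mm long; mount's long axis along rack x within 2 degrees). The y sides are open but for lips, top 12 mm above the bench, |y| 24 to 32 mm.
- clamp: Fixed clamp: white bed 90 mm wide (x from -45 to 45), y from -125 to +100 mm, top 12 mm above the bench; origin at bench level, z up. Fixed steel jaw, 46 mm wide in x, y from -120 to -98 mm, top 68 mm above the bench. The moving jaw faces it. The gap's x ends are open: only the low bed there. Round white turret (56 mm diameter, top 78 mm) at y = +55 mm carries the crank.
- pocket (a point): Point on the bed top midway between the open jaws: 12 mm above the bench, clamp x = 0, y = -70 mm. Axes as the clamp's.
- crank_axis (a point): Point on the crank's vertical turning axis (turret centre), 120 mm above the bench, level with the fold pivot. The flat steel arm runs level from here to below fold_pivot: 14 mm wide, 80 to 88 mm above the bench; hub 28 mm diameter, top 90 mm. At the start the arm points anywhere but towards the jaws.
- fold_pivot (a point): Pivot of the folding handle, at the end of the crank arm, 75 mm from the crank axis, 120 mm above the bench, between two steel cheeks (26 mm over both, top 124 mm above the bench). The pivot pin is level and square to the arm. Moves round with the crank.
- knob (a point): Centre of the black ball (26 mm diameter) at the end of the folding handle, 60 mm from the fold pivot; handle 18 mm diameter. Folded, it lies level over the arm, pointing back at the crank axis, ball 120 mm above the bench; unfolded it stands upright on the arm's end, ball 180 mm above the bench. The black grip spins freely about its length.
- fold (a joint): Folding handle's angle in rad: 0 folded flat along the arm, 1.571 fully unfolded upright (a stop). Starts between 0 and 0.3. Stiff hinge (0.05 N m), stays where it is left. A ball pinched and led round the arc pivots and slides up to 10 mm between the fingers: check this angle and renew the grip.
- crank (a joint): Crank angle in rad, 0 at the start (jaw fully open, a stop; it cannot turn anticlockwise from there), grows clockwise seen from above to a stop at 6.283 (one full turn, jaw fully shut). Drag 0.08 N m. Stays where it is left.
- jar_center (a point): Small amber jar, 54 mm diameter x 72 mm high, standing loose; the point is its centre. Leave alone.
- slidebox_center (a point): Flat slide box, 72 x 97 mm (x, y) and 35 mm high, loose; the point is its centre. Leave alone.
- dish_center (a point): Low covered dish, 60 mm diameter x 16 mm high, loose; the point is its centre. Leave alone.
- jaw (a joint): Travel of the clamp's moving jaw in m, 0 open, 0.020 shut, towards clamp -y, driven by the crank. Jaw 46 mm wide in x, top 68 mm above the bench; at 0 its pad face is at clamp y = -42 mm (gap 56 mm), its back at y = +1 mm. The spring-backed pad meets the 40 mm wide mount, slides it against the fixed jaw, then gives about 4 mm.
Not all that is in view belongs to the job. What is shaped like the part that bears block_center but yellow is not meant.

How it is judged:
By the outcome, as a careful person would: the job done as asked, in the order asked, and still so for the second after the job is handed in, with the robot touching nothing.
It also fails if it takes over 72 s, if anything falls off the work surface, if the arm or the gripper's body presses on something with over 40 N, if the wrist force passes 120 N, or if a joint passes its speed limit or range.

## Working session

There is one attempt and no reset: what is moved stays moved. The work goes in short steps, Python scripts to look and compute and a shell command to move; the robot and the scene stay as the last step left them, time stands still between calls to the robot, and variables do not carry over. Pictures are saved under pics/ and viewed, and the job is handed in when it is done.

```bash
mkdir -p pics
cat > h.py <<'E'
import numpy as np, cv2, json
from scipy.spatial.transform import Rotation as R
from plant import telemetry, imaging, ticket, finder, ctrl
def cam(n,save=None):
    p=imaging.read_camera(n)
    if save: cv2.imwrite('pics/'+save,p['pixels'][:,:,::-1])
    return p
def K(p):
    f=240/np.tan(np.radians(p['vfov'])/2); return np.array([[f,0,p['cx']],[0,f,p['cy']],[0,0,1.]])
def proj(p,X):
    q,_=cv2.projectPoints(np.array(X,float).reshape(-1,1,3),np.array(p['rvec'],float),np.array(p['tvec'],float),K(p),None); return q.reshape(-1,2)
def ray(p,uv):
    Rm=cv2.Rodrigues(np.array(p['rvec'],float))[0]; t=np.array(p['tvec'],float).ravel()
    d=Rm.T@np.linalg.inv(K(p))@np.array([uv[0],uv[1],1.]); return -Rm.T@t,d
def atz(p,uv,z):
    o,d=ray(p,uv); return o+d*(z-o[2])/d[2]
E
python3 - <<'E'
from h import *
print(ctrl.grip_point_offset)
s=telemetry.get_state(); print(s)
for n in ['scene','top','wrist']:
    p=cam(n,n+'0.png'); print(n,p['vfov'],p['cx'],p['cy'],p['rvec'],p['tvec'])
    for l in ['block_center','puck_center','rack','clamp','pocket','crank_axis','fold_pivot','knob','jar_center','slidebox_center','dish_center']:
        print(l,[(np.round(d['location']).tolist(),round(d['confidence'],2)) for d in finder.pinpoint(l,p)][:3])
E
```

```text
0.0187
{'time': 0.0, 'qpos': array([-1.46095250e+00,  2.87192267e-01,  1.57818848e+00,  5.96343461e-06,
        1.27854948e+00, -1.49973934e-01]), 'dq': array([-0.00077316,  0.00025237,  0.00054769, -0.00051298, -0.00088416,
       -0.0016995 ]), 'joint_efforts': array([ 8.55677772e-04, -4.05981946e+01, -2.92626929e+01, -7.26425264e-05,
        5.89000396e-03, -7.41210783e-06]), 'eef_pos': array([ 0.17338548, -0.65167947,  0.2299232 ]), 'tcp_rot': array([ 9.91573136e-01,  1.29542848e-01,  2.63039745e-05, -1.16849775e-03]), 'contact_force': array([-0.47737451, -0.98255695,  0.08557493]), 'wrist_torque': array([ 0.02569058, -0.00329767, -0.02724102]), 'opening': 1.0009475914140888}
scene 50.02862318040333 322.37896016864687 239.56826249090173 [ 1.30454534  2.39858994 -0.78087541] [ 0.29704688 -0.31942813  1.41052393]
block_center [([252.0, 210.0], 0.94), ([210.0, 237.0], 0.87), ([216.0, 170.0], 0.72)]
puck_center [([195.0, 263.0], 0.89)]
rack [([209.0, 249.0], 0.74)]
clamp [([300.0, 423.0], 0.68)]
pocket [([280.0, 401.0], 0.85)]
crank_axis [([290.0, 460.0], 0.75)]
fold_pivot [([269.0, 
[... 395 characters left out ...]
2)]
puck_center [([291.0, 420.0], 0.77)]
rack [([274.0, 420.0], 0.81), ([266.0, 192.0], 0.63)]
clamp [([277.0, 227.0], 0.68)]
pocket [([284.0, 251.0], 0.66)]
crank_axis [([263.0, 192.0], 0.96), ([176.0, 359.0], 0.22)]
fold_pivot [([299.0, 181.0], 0.71), ([256.0, 429.0], 0.27)]
knob [([272.0, 186.0], 0.48)]
jar_center [([168.0, 285.0], 0.63)]
slidebox_center [([179.0, 356.0], 0.63)]
dish_center [([318.0, 326.0], 0.83)]
wrist 68.03196728941188 319.1741954293583 240.65210313793955 [-2.27489977  1.74847017  0.28793543] [-0.67440221 -0.0403642   0.38137193]
block_center []
puck_center []
rack []
clamp []
pocket []
crank_axis []
fold_pivot []
knob []
jar_center []
slidebox_center []
dish_center []
```

View pics/scene0.png

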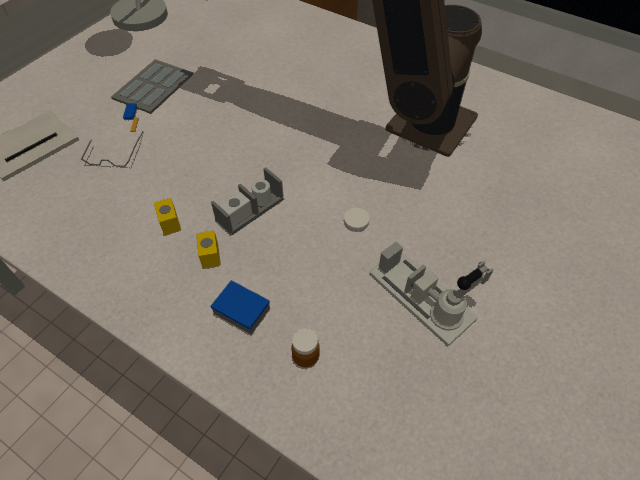

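View pics/top0.png

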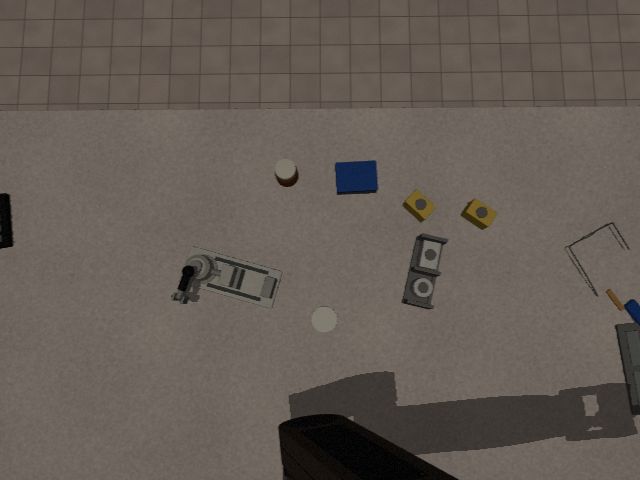

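Run:
```python
import cv2
i=cv2.imread('pics/top0.png')
cv2.imwrite('pics/rackcrop.png',cv2.resize(i[180:330,370:520],None,fx=4,fy=4,interpolation=cv2.INTER_CUBIC))
cv2.imwrite('pics/clampcrop.png',cv2.resize(i[210:340,150:310],None,fx=4.5,fy=4.5,interpolation=cv2.INTER_CUBIC))
i=cv2.imread('pics/scene0.png')
cv2.imwrite('pics/scrop.png',cv2.resize(i[150:350,350:530],None,fx=3,fy=3,interpolation=cv2.INTER_CUBIC))
```

```text
(no output)
```

View pics/rackcrop.png

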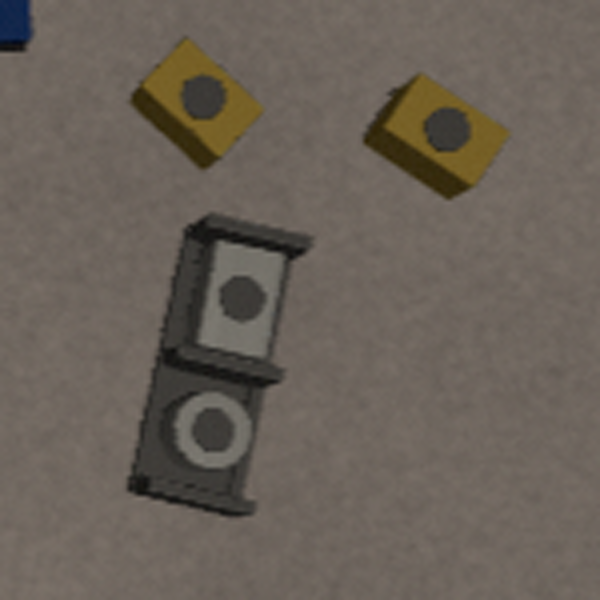

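View pics/clampcrop.png

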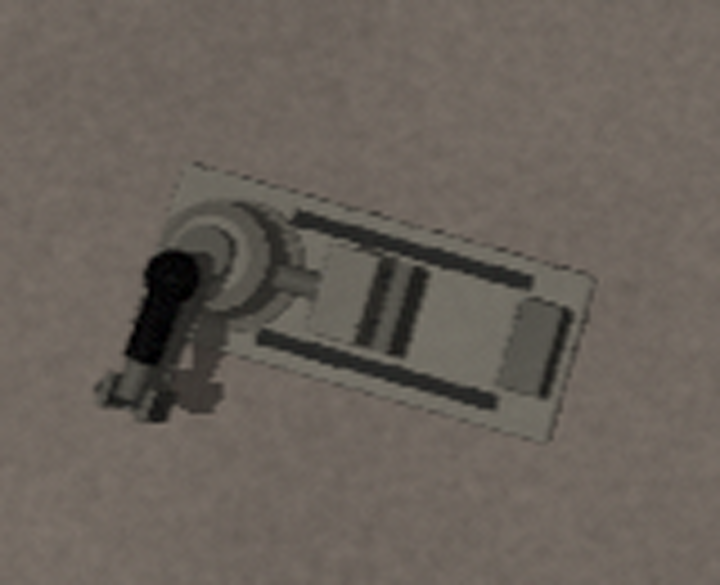

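View pics/scrop.png

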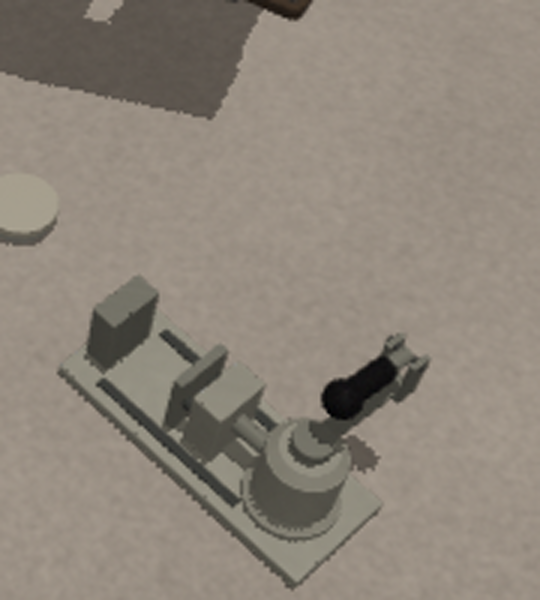

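```bash
cat > fit.py <<'E'
from h import *
import scipy.optimize as so
pt=imaging.read_camera('top'); ps=imaging.read_camera('scene')
def tc(x,y,ox,oy,s): return ((x+.5)/s-.5+ox,(y+.5)/s-.5+oy)
rk=lambda x,y: tc(x,y,370,180,4)
ck=lambda x,y: tc(x,y,150,210,4.5)
sk=lambda x,y: tc(x,y,350,150,3)
print('block disc top',atz(pt,rk(242,298),.056),'puck',atz(pt,rk(213,430),.056))
for c in [(212,214),(313,238),(148,480),(255,505),(180,347),(285,373)]: print('wall',c,atz(pt,rk(*c),.066).round(4))
for c in [(193,162),(597,275),(552,440)]: print('bed',c,atz(pt,ck(*c),.012).round(4))
for c in [(57,370),(293,588),(382,503)]: print('bed s',c,atz(ps,sk(*c),.012).round(4))
print('knob top',atz(pt,ck(171,273),.12),'scene',atz(ps,sk(345,397),.12))
print('disc scene blk',atz(ps,(234.5,202),.056), atz(ps,(261,186),.056))
for l in ['block_center','puck_center','rack','clamp','pocket','crank_axis','fold_pivot','knob','jar_center','slidebox_center','dish_center']:
    z=dict(block_center=.031,puck_center=.031,rack=0,clamp=0,pocket=.012,crank_axis=.12,fold_pivot=.12,knob=.12,jar_center=.036,slidebox_center=.0175,dish_center=.008)[l]
    for p in (pt,ps):
        print(l,[ (atz(p,d['location'][::-1],z).round(4)[:2].tolist(),round(d['confidence'],2)) for d in finder.pinpoint(l,p)][:3])
E
python3 fit.py
```

```text
block disc top [ 0.55386098 -0.23811336  0.056     ] puck [ 0.47974047 -0.21937507  0.056     ]
wall (212, 214) [ 0.6004 -0.2208  0.066 ]
wall (313, 238) [ 0.5865 -0.277   0.066 ]
wall (148, 480) [ 0.4519 -0.1807  0.066 ]
wall (255, 505) [ 0.438  -0.2393  0.066 ]
wall (180, 347) [ 0.5255 -0.2006  0.066 ]
wall (285, 373) [ 0.5107 -0.2585  0.066 ]
bed (193, 162) [0.5815 0.3113 0.012 ]
bed (597, 275) [0.5213 0.0991 0.012 ]
bed (552, 440) [0.4365 0.1218 0.012 ]
bed s (57, 370) [0.5224 0.1023 0.012 ]
bed s (293, 588) [0.5849 0.3158 0.012 ]
bed s (382, 503) [0.4951 0.3403 0.012 ]
knob top [0.51490349 0.29222609 0.12      ] scene [0.50556636 0.29140246 0.12      ]
disc scene blk [ 0.54883557 -0.23694018  0.056     ] [ 0.47700492 -0.2158535   0.056     ]
block_center [([0.6688, -0.2195], 0.95), ([0.6462, -0.3574], 0.94)]
block_center [([0.6705, -0.2255], 0.92), ([0.5503, -0.2312], 0.58), ([0.646, -0.3491], 0.56)]
puck_center [([0.4779, -0.2211], 0.85), ([0.4143, -0.001], 0.57)]
puck_center [([0.4777, -0.217], 0.98)]
rack [([0.5153, -0.2286], 0.85)]
rack [([0.518, -0.2283], 0.78)]
clamp [([0.5125, 0.228], 0.58)]
clamp [([0.5085, 0.232], 0.77)]
pocket [([0.493, 0.1649], 0.83)]
pocket [([0.4918, 0.1738], 0.8)]
crank_axis [([0.5291, 0.2827], 0.76)]
crank_axis [([0.5235, 0.2882], 0.87)]
fold_pivot [([0.4624, 0.3056], 0.6)]
fold_pivot [([0.4537, 0.3064], 0.59)]
knob [([0.5149, 0.2914], 0.57), ([0.5025, 0.2051], 0.4)]
knob [([0.5085, 0.2934], 0.67)]
jar_center [([0.7521, 0.0847], 0.85), ([0.5357, 0.3054], 0.64), ([0.4157, -0.0006], 0.48)]
jar_center [([0.7457, 0.0858], 0.98)]
slidebox_center [([0.7473, -0.074], 0.97)]
slidebox_center [([0.7362, -0.0814], 0.63), ([0.4382, 0.2849], 0.35)]
dish_center [([0.4179, 0.0021], 0.73)]
dish_center [([0.4078, 0.0009], 0.73)]
```

Candidates for the mount, in top-camera pixels (col,row): a yellow block at (420,205), a yellow block at (480,213), and the plain aluminium block in the rack's far bay at (430,254). The puck is at (423,287). I choose the aluminium one, and the rack crop confirms it: oblong, grey, between the walls. The clamp is at (237,278), and its crank arm points towards the robot.

```bash
cat > plan.py <<'E'
import sys
from h import *
# usage: plan.py x y z yawdeg(tool x axis)
def plan(x,y,z,yaw):
    s=telemetry.get_state(); p=s['eef_pos']; Rc=R.from_quat(s['tcp_rot'])
    a=np.radians(yaw); Rt=R.from_matrix(np.array([[np.cos(a),np.sin(a),0],[np.sin(a),-np.cos(a),0],[0,0,-1]]))
    d=Rc.inv().apply(np.array([x,y,z])-p)/.15; r=(Rc.inv()*Rt).as_rotvec()/(np.pi/2)
    m=Rc.as_matrix()
    print('t',round(s['time'],2),'pos',p.round(4),'yaw',np.degrees(np.arctan2(m[1,0],m[0,0])).round(2),'open',round(s['opening'],3),'F',s['contact_force'].round(1))
    print('shift',d.round(3),'turn',r.round(4))
plan(*map(float,sys.argv[1:5]))
E
python3 plan.py .553 -.238 .21 -14.3
python3 - <<'E'
from h import *
p=imaging.read_camera('wrist'); print(ray(p,(320,240)))
E
```

```text
t 3.0 pos [ 0.1734 -0.6523  0.2313] yaw 14.88 open 0.999 F [ 0.2  0.3 -0.4]
shift [ 3.155 -2.019  0.142] turn [-0.     -0.      0.3243]
(array([ 0.2546226 , -0.63020306,  0.37403817]), array([-0.30736096, -0.08398341, -0.94788437]))
```

```bash
python3 -m crank '[[1,-0.65,0,0,0,0,1],[1,-0.65,0,0,0,0,1],[1,-0.65,0,0,0,0,1],[1,-0.65,0,0,0,0,1]]'; python3 -m crank '[[1,-0.65,0,0,0,0,1],[1,-0.65,0,0,0,0,1],[1,-0.65,0,0,0,0,1],[1,-0.65,0,0,0,0,1]]';  python3 plan.py .553 -.238 .21 -14.3
```

```text
time: 3.45
eef_pos: [0.2953, -0.517, 0.2314]
tcp_rot: [0.991, 0.13, 0.0, -0.0]
contact_force: [-0.1, -0.4, 0.5]
opening: 1.001
time: 3.85
eef_pos: [0.4151, -0.3841, 0.2316]
tcp_rot: [0.991, 0.131, 0.0, -0.0]
contact_force: [-0.3, -0.0, 0.7]
opening: 1.001
t 3.85 pos [ 0.4151 -0.3841  0.2316] yaw 15.02 open 1.001 F [-0.3 -0.   0.7]
shift [ 1.14  -0.702  0.145] turn [-2.000e-04 -5.000e-04  3.257e-01]
```

```bash
python3 -m crank '[[1,-0.65,0.1,0,0,0.325,1],[1,-0.65,0.1,0,0,0.325,1],[1,-0.65,0.1,0,0,0.325,1],[1,-0.65,0.1,0,0,0.325,1],[1,-0.65,0.1,0,0,0.325,1],[1,-0.65,0.1,0,0,0.325,1]]';  python3 plan.py .553 -.238 .21 -14.3
python3 - <<'E'
from h import *
p=cam('wrist','w1.png'); print(p['rvec'],p['tvec'])
for l in ['block_center','puck_center','rack']:
    for d in finder.pinpoint(l,p)[:2]: print(l,np.round(d['location']),d['confidence'],atz(p,d['location'][::-1],0 if l=='rack' else .031).round(4))
E
```

```text
time: 4.45
eef_pos: [0.5335, -0.2533, 0.2162]
tcp_rot: [0.992, -0.124, -0.0, 0.0]
contact_force: [1.1, 0.2, -0.2]
opening: 1.0
t 4.45 pos [ 0.5335 -0.2533  0.2162] yaw -14.2 open 1.0 F [ 1.1  0.2 -0.2]
shift [ 0.101 -0.13   0.041] turn [0.0002 0.0003 0.0011]
[-1.79218482  2.30134086  0.37920171] [-0.11360636  0.51287766  0.55268495]
block_center [ 46. 409.] 0.84 [ 0.6527 -0.3579  0.031 ]
block_center [196. 298.] 0.64 [ 0.5547 -0.2374  0.031 ]
puck_center [272. 300.] 0.92 [ 0.4803 -0.2182  0.031 ]
```

View pics/w1.png

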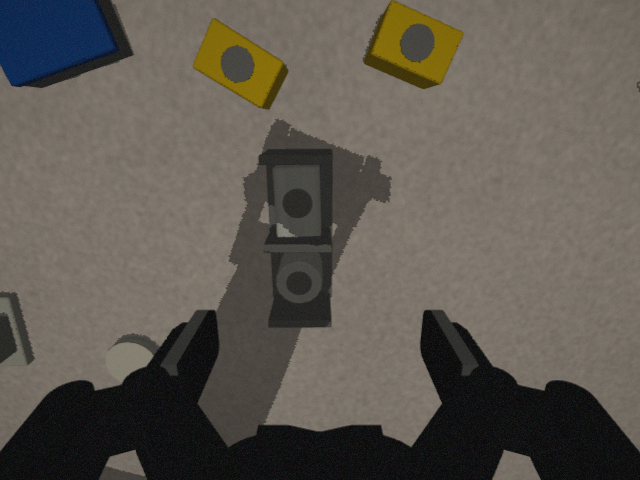

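```bash
cat > disc.py <<'E'
from h import *
import sys
p=cam('wrist')
def q(u,v,z): return atz(p,(u,v),z).round(4)
print(q(297.5,203,.056),q(299.5,282.5,.056))
# rack walls outer top corners
print(q(260,165,.066),q(331,151,.066), q(269,326,.066),q(331,326,.066))
g=cv2.cvtColor(p['pixels'],cv2.COLOR_RGB2GRAY)
g=cv2.equalizeHist(g[130:350,220:400]); cv2.imwrite('pics/w1c.png',cv2.resize(g,None,fx=3.3,fy=2.7,interpolation=cv2.INTER_CUBIC))
E
python3 disc.py;python3 plan.py .553 -.238 .21 -14.3
```

```text
[ 0.5528 -0.2396  0.056 ] [ 0.4791 -0.2211  0.056 ]
[ 0.5927 -0.2197  0.066 ] [ 0.5891 -0.2782  0.066 ] [ 0.4471 -0.1828  0.066 ] [ 0.4324 -0.2397  0.066 ]
t 4.7 pos [ 0.5326 -0.2552  0.2165] yaw -14.46 open 1.005 F [-0.1  0.5 -0.1]
shift [ 0.103 -0.145  0.044] turn [ 0.0002 -0.0002 -0.0018]
```

View pics/w1c.png

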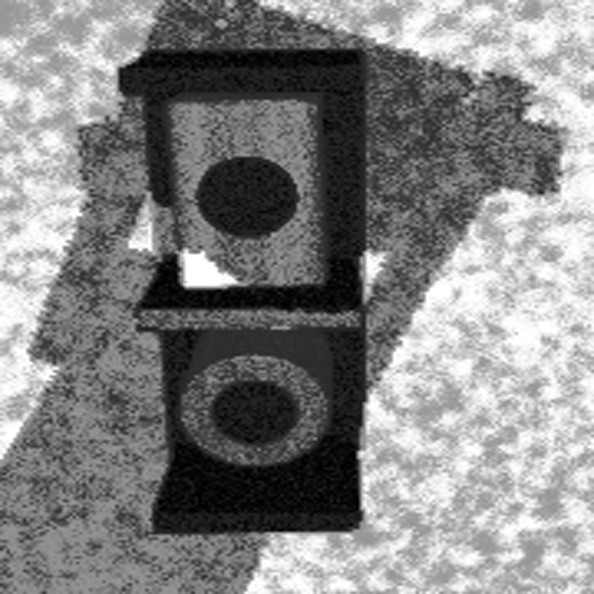

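```bash
python3 -m crank '[[0.11,-0.14,0.3,0,0,0,1],[0.11,-0.14,0.6,0,0,0,1],[0.11,-0.14,0.7,0,0,0,1],[0.11,-0.14,0.7,0,0,0,1]]';  python3 plan.py .553 -.2388 .024 -14.2
```

```text
time: 5.1
eef_pos: [0.552, -0.2373, 0.1082]
tcp_rot: [0.992, -0.126, -0.003, -0.001]
contact_force: [-1.2, 1.0, 0.1]
opening: 0.998
t 5.1 pos [ 0.552  -0.2373  0.1082] yaw -14.43 open 0.998 F [-1.2  1.   0.1]
shift [0.012 0.009 0.561] turn [-0.0013  0.0042 -0.0025]
```

```bash
python3 -m crank '[[0.01,0.005,0.2,0,0,0,1],[0.01,0.005,0.4,0,0,0,1],[0.01,0.005,0.5,0,0,0,1],[0.01,0.005,0.56,0,0,0,1],[0.01,0.005,0.56,0,0,0,1],[0.01,0.005,0.56,0,0,0,1]]'; python3 plan.py .553 -.2388 .024 -14.2;python3 - <<'E'
from h import *
p=cam('wrist','w2.png')
E
```

```text
time: 5.7
eef_pos: [0.5567, -0.2397, 0.029]
tcp_rot: [0.992, -0.125, 0.001, 0.001]
contact_force: [-0.4, -0.4, -0.6]
opening: 0.996
t 5.7 pos [ 0.5567 -0.2397  0.029 ] yaw -14.37 open 0.996 F [-0.4 -0.4 -0.6]
shift [-0.025  0.     0.033] turn [ 0.0005 -0.0016 -0.0019]
```

View pics/w2.png

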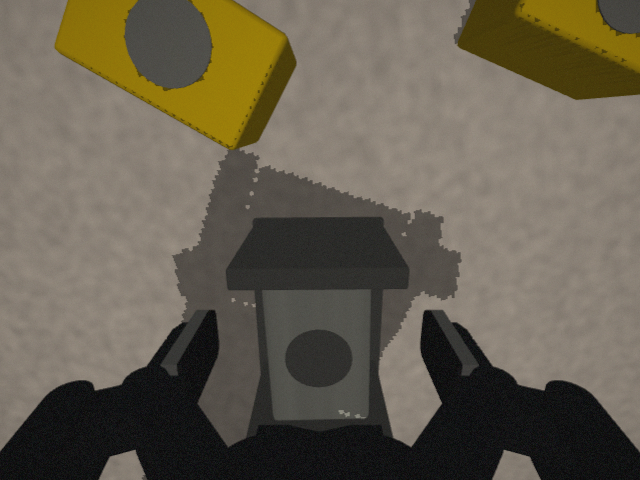

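```bash
python3 -m crank '[[-0.025,0,0.02,0,0,0,1],[-0.025,0,0.02,0,0,0,0.5],[-0.025,0,0.02,0,0,0,0.3],[-0.025,0,0.02,0,0,0,0.3],[-0.025,0,0.02,0,0,0,0.3],[-0.025,0,0.02,0,0,0,0.3],[-0.025,0,0.02,0,0,0,0.3],[-0.025,0,0.02,0,0,0,0.3]]' 45; python3 plan.py .553 -.2388 .024 -14.2
```

```text
time: 6.55
eef_pos: [0.5524, -0.2382, 0.0247]
tcp_rot: [0.992, -0.125, 0.0, 0.0]
contact_force: [-0.7, -0.1, 2.6]
opening: 0.46
t 6.55 pos [ 0.5524 -0.2382  0.0247] yaw -14.36 open 0.46 F [-0.7 -0.1  2.6]
shift [0.005 0.003 0.005] turn [ 0.0002 -0.0005 -0.0018]
```

```bash
python3 -m crank '[[0,0,-0.15,0,0,0,0.3],[0,0,-0.35,0,0,0,0.3],[0,0,-0.6,0,0,0,0.3],[0,0,-0.65,0,0,0,0.3],[-0.05,-0.3,-0.65,0,0,0,0.3],[-0.1,-0.6,-0.65,0,0,0,0.3],[-0.2,-0.9,-0.65,0,0,0,0.3],[-0.2,-1,-0.65,0,0,0,0.3],[-0.2,-1,-0.65,0,0,0,0.3]]'; python3 plan.py .57 -.03 .02 -14.3
```

```text
time: 7.45
eef_pos: [0.5591, -0.0827, 0.1197]
tcp_rot: [0.992, -0.123, -0.002, -0.0]
contact_force: [0.8, -0.7, -2.8]
opening: 0.46
t 7.45 pos [ 0.5591 -0.0827  0.1197] yaw -14.16 open 0.46 F [ 0.8 -0.7 -2.8]
shift [-0.013 -0.358  0.665] turn [-0.0003  0.0021  0.0015]
```

```bash
python3 -m crank '[[0,-0.25,0,0,0,0,0.3],[0,-0.35,0.2,0,0,0,0.3],[0,-0.35,0.45,0,0,0,0.3],[0,-0.35,0.58,0,0,0,0.3],[0,-0.35,0.62,0,0,0,0.3],[0,-0.35,0.63,0,0,0,0.3],[0,-0.35,0.63,0,0,0,0.3]]'; python3 plan.py .57 -.03 .019 -14.3
python3 - <<'E'
from h import *
cam('wrist','w3.png')
E
```

```text
time: 8.15
eef_pos: [0.5741, -0.0354, 0.0281]
tcp_rot: [0.992, -0.126, 0.001, 0.0]
contact_force: [0.3, 0.9, -1.8]
opening: 0.464
t 8.15 pos [ 0.5741 -0.0354  0.0281] yaw -14.42 open 0.464 F [ 0.3  0.9 -1.8]
shift [-0.035 -0.028  0.06 ] turn [ 0.0001 -0.0011 -0.0013]
```

View pics/w3.png

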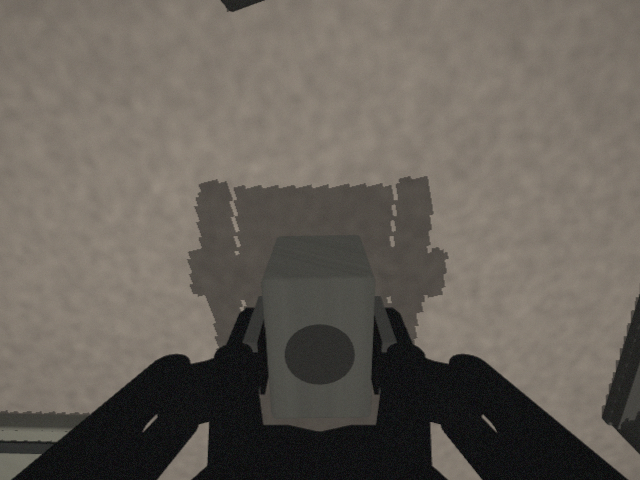

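```bash
python3 -m crank '[[0,0,0.02,0,0,0,0.3],[0,0,0.035,0,0,0,0.3],[0,0,0.045,0,0,0,0.3],[0,0,0.05,0,0,0,0.3],[0,0,0.05,0,0,0,0.3]]'; python3 -m crank '[[0,0,0.005,0,0,0,0.3],[0,0,0.01,0,0,0,0.3],[0,0,0.01,0,0,0,0.3]]'
```

```text
time: 8.7
eef_pos: [0.5731, -0.0343, 0.0197]
tcp_rot: [0.992, -0.125, -0.0, -0.0]
contact_force: [0.4, -0.3, -2.8]
opening: 0.462
time: 9.0
eef_pos: [0.5734, -0.0344, 0.0188]
tcp_rot: [0.992, -0.125, -0.0, 0.0]
contact_force: [-1.3, -0.2, 0.0]
opening: 0.459
```

```bash
python3 -m crank '[[0,0,0.005,0,0,0,0.3],[0,0,0.005,0,0,0,0.3]]'; python3 -m crank '[[0,0,0,0,0,0,0.55],[0,0,0,0,0,0,0.7],[0,0,0,0,0,0,1],[0,0,0,0,0,0,1],[0,0,0,0,0,0,1]]';python3 plan.py .573 -.0345 .12 -105.8
```

```text
time: 9.2
eef_pos: [0.5734, -0.0344, 0.0188]
tcp_rot: [0.992, -0.125, -0.0, 0.0]
contact_force: [-3.5, 1.5, 5.2]
opening: 0.462
time: 9.7
eef_pos: [0.5733, -0.0344, 0.0175]
tcp_rot: [0.992, -0.125, 0.0, 0.0]
contact_force: [0.5, 0.2, -0.5]
opening: 1.001
t 9.7 pos [ 0.5733 -0.0344  0.0175] yaw -14.37 open 1.001 F [ 0.5  0.2 -0.5]
shift [-0.001  0.001 -0.683] turn [-1.0000e-04 -1.0000e-04  1.0159e+00]
```

```bash
python3 -c "
from h import *
print(telemetry.get_state()['qpos'].round(3))"; python3 -m crank '[[0,0,-0.3,0,0,0,1],[0,0,-0.5,0,0,0,1],[0,0,-0.6,0,0,0,1]]'; python3 plan.py .573 -.0345 .12 -104.4
```

```text
[-0.237  0.338  1.949  0.     0.855  1.585]
time: 10.0
eef_pos: [0.575, -0.0348, 0.1109]
tcp_rot: [0.992, -0.125, 0.003, 0.0]
contact_force: [-0.1, -0.7, 0.4]
opening: 0.998
t 10.0 pos [ 0.575  -0.0348  0.1109] yaw -14.36 open 0.998 F [-0.1 -0.7  0.4]
shift [-0.013  0.002 -0.061] turn [-0.0027 -0.0026  1.0004]
```

```bash
python3 -m crank '[[0,0,-0.2,0,0,-0.1,1],[0,0,-0.2,0,0,-0.2,1],[0,0,-0.2,0,0,-0.3,1],[0,0,-0.2,0,0,-0.4,1],[0,0,-0.2,0,0,-0.5,1],[0,0,-0.2,0,0,-0.6,1],[0,0,-0.2,0,0,-0.7,1],[0,0,-0.2,0,0,-0.8,1],[0,0,-0.2,0,0,-0.9,1],[0,0,-0.2,0,0,-1,1],[0,0,-0.2,0,0,-1,1],[0,0,-0.2,0,0,-1,1]]'; python3 plan.py .573 -.0345 .03 75.6
python3 - <<'E'
from h import *
p=cam('wrist','w4.png')
for d in finder.pinpoint('block_center',p)[:2]: print(d, atz(p,d['location'][::-1],.025))
E
```

```text
time: 11.2
eef_pos: [0.5726, -0.0343, 0.1366]
tcp_rot: [0.79, 0.613, -0.0, -0.001]
contact_force: [-0.5, 0.0, 0.6]
opening: 1.0
t 11.2 pos [ 0.5726 -0.0343  0.1366] yaw 75.62 open 1.0 F [-0.5  0.   0.6]
shift [-0.001  0.004  0.711] turn [-0.001   0.      0.0002]
{'location': [235.4, 319.1], 'confidence': 0.84} [ 0.57406036 -0.03257785  0.025     ]
```

View pics/w4.png

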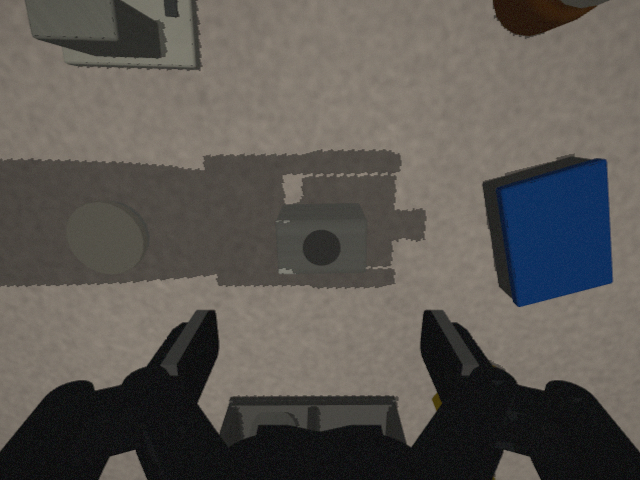

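```bash
python3 -m crank '[[0,0,0.3,0,0,0,1],[0,0,0.55,0,0,0,1],[0,0,0.68,0,0,0,1],[0,0,0.74,0,0,0,1],[0,0,0.76,0,0,0,1],[0,0,0.76,0,0,0,1],[0,0,0.76,0,0,0,0.6],[0,0,0.76,0,0,0,0.6],[0,0,0.76,0,0,0,0.6],[0,0,0.76,0,0,0,0.6],[0,0,0.76,0,0,0,0.6]]' 50;  python3 plan.py .4925 .169 .09 74.2
```

```text
time: 12.4
eef_pos: [0.5747, -0.0347, 0.0255]
tcp_rot: [0.79, 0.613, 0.001, 0.001]
contact_force: [0.1, 0.8, 5.9]
opening: 0.713
t 12.4 pos [ 0.5747 -0.0347  0.0255] yaw 75.64 open 0.713 F [0.1 0.8 5.9]
shift [ 1.18  -0.866 -0.433] turn [ 0.0021 -0.0001  0.0159]
```

```bash
python3 -m crank '[[0,0,0,0,0,0,0.6],[0,0,0,0,0,0,0.6]]'; python3 -m crank '[[0,0,-0.1,0,0,0,0.6],[0,0,-0.3,0,0,0,0.6],[0,0,-0.5,0,0,0,0.6],[0.2,-0.2,-0.65,0,0,0,0.6],[0.4,-0.4,-0.65,0,0,0,0.6],[0.6,-0.6,-0.65,0,0,0,0.6],[0.6,-0.85,-0.65,0,0,0,0.6],[0.6,-0.85,-0.65,0,0,0,0.6],[0.6,-0.85,-0.65,0,0,0,0.6]]';  python3 plan.py .4925 .169 .12 74.2
python3 - <<'E'
from h import *
p=cam('wrist','w5.png')
for l in ['pocket','clamp','crank_axis','fold_pivot','knob']:
  for d in finder.pinpoint(l,p)[:1]: print(l,d, atz(p,d['location'][::-1],dict(pocket=.012,clamp=0).get(l,.12)).round(4))
E
```

```text
time: 12.6
eef_pos: [0.5747, -0.0347, 0.0255]
tcp_rot: [0.79, 0.613, 0.001, 0.001]
contact_force: [0.2, -0.7, 6.5]
opening: 0.713
time: 13.5
eef_pos: [0.4708, 0.0849, 0.1208]
tcp_rot: [0.79, 0.614, -0.0, -0.0]
contact_force: [-0.2, -0.0, -2.6]
opening: 0.714
t 13.5 pos [0.4708 0.0849 0.1208] yaw 75.69 open 0.714 F [-0.2 -0.  -2.6]
shift [0.579 0.001 0.005] turn [-0.0003  0.0002  0.0166]
pocket {'location': [118.7, 319.1], 'confidence': 0.57} [0.4928 0.1668 0.012 ]
clamp {'location': [2.1, 324.6], 'confidence': 0.94} [0.5136 0.2341 0.    ]
```

View pics/w5.png

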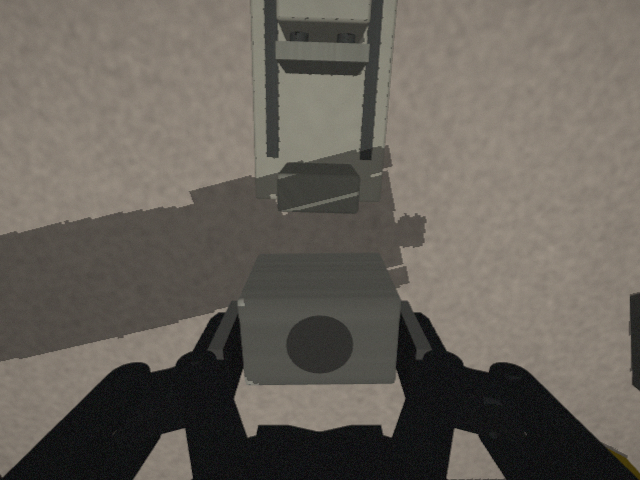

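Run:
```python
from h import *
p=cam('wrist')
for u,v,z,n in [(257,198,.012,'bed L front'),(382,202,.012,'bed R front'),(252.5,20,.012,'bedL'),(394.5,20,.012,'bedR'),(320,344,.1453,'disc'),(281,163,.068,'fj'),(355,164,.068,'fj'),(278,43,.068,'mj'),(368,44,.068,'mj')]:
    print(n,atz(p,(u,v),z).round(4))
i=p['pixels'][:,:,::-1][0:230,220:420]
cv2.imwrite('pics/w5c.png',cv2.resize(cv2.convertScaleAbs(i,alpha=1.8),None,fx=3,fy=2.6,interpolation=cv2.INTER_CUBIC))
```

```text
bed L front [0.4385 0.1247 0.012 ]
bed R front [0.525  0.0995 0.012 ]
bedL [0.4697 0.232  0.012 ]
bedR [0.5547 0.2102 0.012 ]
disc [0.4746 0.0845 0.1453]
fj [0.4695 0.1488 0.068 ]
fj [0.5082 0.1383 0.068 ]
mj [0.4843 0.2046 0.068 ]
mj [0.5269 0.1932 0.068 ]
```

View pics/w5c.png

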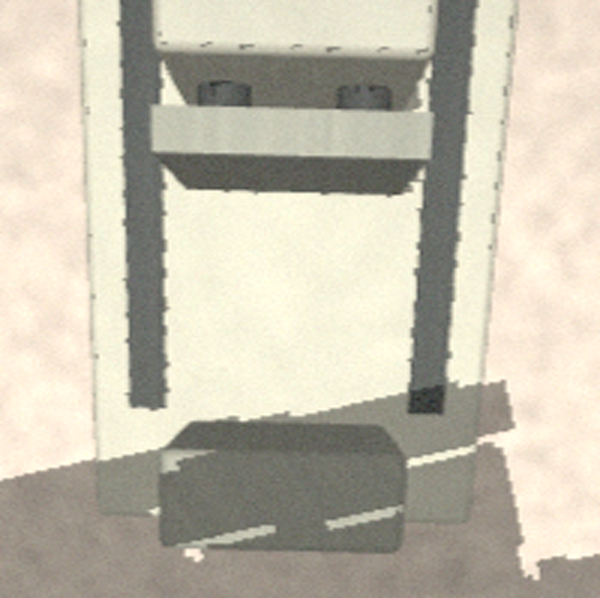

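```bash
python3 - <<'E'
from h import *
p=cam('wrist')
q=[atz(p,(u,v),.068) for u,v in [(274,173),(355,174),(272.5,60.8),(364,60.8)]]
print(np.round(q,4),np.mean(q,0), np.linalg.norm(q[0]-q[1]),np.linalg.norm(q[2]-q[3]),np.linalg.norm((q[0]+q[1]-q[2]-q[3])/2)); m=(q[2]+q[3]-q[0]-q[1]); print(np.degrees(np.arctan2(m[1],m[0])))
b=np.mean([[.4385,.1247],[.525,.0995]],0); a=np.radians(74.2); print('pocket from bed', b+.055*np.array([np.cos(a),np.sin(a)]))
E
python3 plan.py .493 .1675 .12 74.2
```

```text
[[0.464  0.1446 0.068 ]
 [0.5068 0.1331 0.068 ]
 [0.4792 0.1978 0.068 ]
 [0.5233 0.1865 0.068 ]] [0.4933368 0.1654986 0.068    ] 0.04428327320910979 0.04544597874312858 0.05558101874708135
73.45115277698982
pocket from bed [0.49672541 0.16502199]
t 13.9 pos [0.4726 0.0841 0.1211] yaw 75.59 open 0.716 F [-0.4 -0.3 -1.8]
shift [ 0.573 -0.006  0.008] turn [ 0.     -0.      0.0154]
```

```bash
python3 -m crank '[[0.2,0,0,0,0,0.015,0.6],[0.4,0,0,0,0,0.015,0.6],[0.5,0,0,0,0,0.015,0.6],[0.56,0,0,0,0,0.015,0.6],[0.56,0,0,0,0,0.015,0.6],[0.56,0,0,0,0,0.015,0.6]]';  python3 plan.py .4922 .1654 .05 74.2
python3 - <<'E'
from h import *
p=cam('wrist','w6.png')
E
```

```text
time: 14.5
eef_pos: [0.4926, 0.1653, 0.1208]
tcp_rot: [0.797, 0.604, -0.001, 0.0]
contact_force: [-0.1, 0.6, -2.4]
opening: 0.711
t 14.5 pos [0.4926 0.1653 0.1208] yaw 74.29 open 0.711 F [-0.1  0.6 -2.4]
shift [ 0.    -0.002  0.472] turn [-0.0004  0.0005  0.001 ]
```

View pics/w6.png

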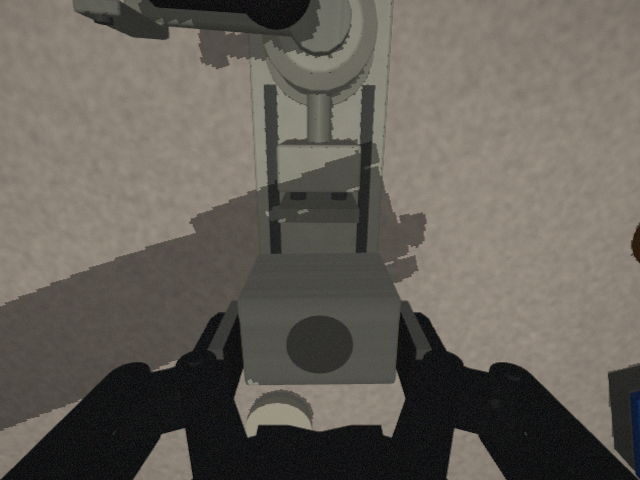

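```bash
python3 -m crank '[[0,0.004,0.15,0,0,0,0.6],[0,0.004,0.3,0,0,0,0.6],[0,0.004,0.4,0,0,0,0.6],[0,0.004,0.48,0,0,0,0.6],[0,0.004,0.5,0,0,0,0.6],[0,0.004,0.5,0,0,0,0.6],[0,0.004,0.5,0,0,0,0.6]]';  python3 plan.py .4922 .1654 .0375 74.2
python3 - <<'E'
from h import *
p=cam('wrist','w7.png');p=cam('top','t7.png')
i=p['pixels'][210:340,150:310,::-1]
cv2.imwrite('pics/t7c.png',cv2.resize(cv2.convertScaleAbs(i,alpha=1.5),None,fx=4.5,fy=4.5,interpolation=cv2.INTER_CUBIC))
E
```

```text
time: 15.25
eef_pos: [0.4943, 0.1656, 0.047]
tcp_rot: [0.797, 0.604, 0.001, 0.0]
contact_force: [0.3, 0.3, -2.4]
opening: 0.713
t 15.25 pos [0.4943 0.1656 0.047 ] yaw 74.27 open 0.713 F [ 0.3  0.3 -2.4]
shift [-0.005 -0.013  0.063] turn [ 0.0011 -0.0004  0.0008]
```

View pics/w7.png

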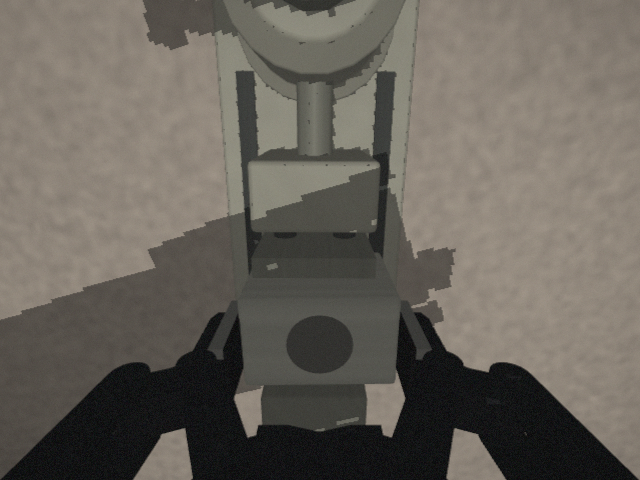

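View pics/t7c.png

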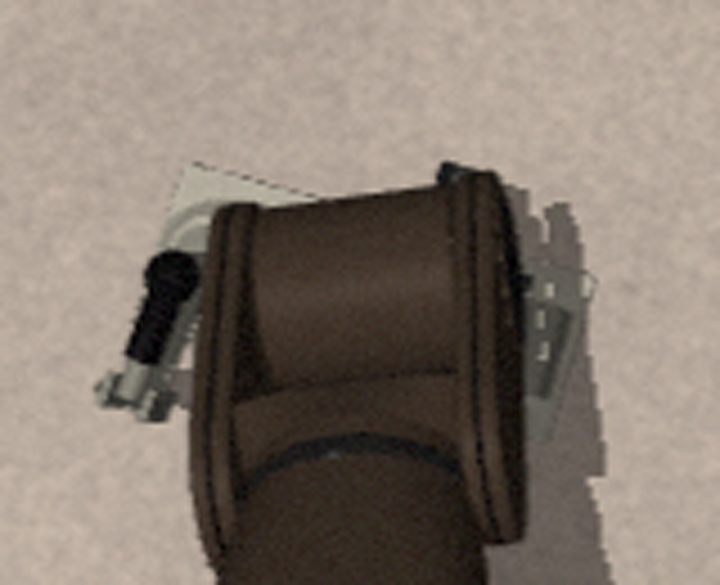

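```bash
python3 -m crank '[[0,-0.011,0.01,0,0,0,0.6],[0,-0.011,0.025,0,0,0,0.6],[0,-0.011,0.04,0,0,0,0.6],[0,-0.011,0.05,0,0,0,0.6],[0,-0.011,0.055,0,0,0,0.6],[0,-0.011,0.055,0,0,0,0.6]]'; python3 -m crank '[[0,0,0.004,0,0,0,0.6],[0,0,0.008,0,0,0,0.6],[0,0,0.008,0,0,0,0.6]]'
```

```text
time: 15.95
eef_pos: [0.4918, 0.1661, 0.0377]
tcp_rot: [0.797, 0.604, -0.0, -0.0]
contact_force: [-0.3, -0.6, -1.9]
opening: 0.71
time: 16.25
eef_pos: [0.492, 0.1662, 0.0375]
tcp_rot: [0.797, 0.604, -0.0, -0.0]
contact_force: [-2.5, -0.7, 5.4]
opening: 0.713
```

```bash
python3 -m crank '[[0,0,0,0,0,0,0.75],[0,0,0,0,0,0,0.85],[0,0,0,0,0,0,1],[0,0,0,0,0,0,1],[0,0,0,0,0,0,1]]'; python3 -m crank '[[0,0,-0.1,0,0,0,1],[0,0,-0.3,0,0,0,1],[0,0,-0.6,0,0,0,1],[0,0,-0.85,0,0,0,1],[0,0,-0.95,0,0,0,1],[0,0,-1,0,0,0,1]]'
python3 - <<'E'
from h import *
p=cam('wrist','w8.png')
for d in finder.pinpoint('block_center',p)[:1]: print(d, atz(p,d['location'][::-1],.037).round(4))
print(telemetry.get_state()['eef_pos'])
E
```

```text
time: 16.75
eef_pos: [0.4919, 0.1661, 0.0366]
tcp_rot: [0.797, 0.604, 0.0, 0.0]
contact_force: [0.4, 0.3, 0.2]
opening: 1.0
time: 17.35
eef_pos: [0.4926, 0.1662, 0.1884]
tcp_rot: [0.797, 0.604, 0.001, 0.001]
contact_force: [0.7, -0.3, -0.2]
opening: 1.001
{'location': [223.5, 316.4], 'confidence': 0.71} [0.4919 0.1666 0.037 ]
[0.49175971 0.1661062  0.18643318]
```

View pics/w8.png

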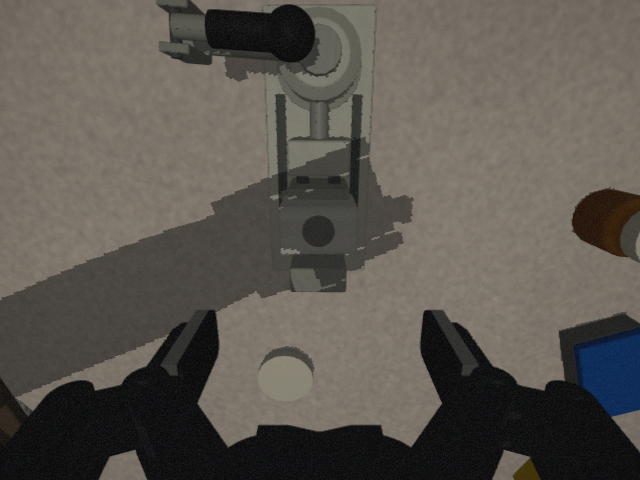

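```bash
cat > tri.py <<'E'
from h import *
def tri(obs):
    A=np.zeros((3,3));b=np.zeros(3)
    for p,uv in obs:
        o,d=ray(p,uv); d/=np.linalg.norm(d); M=np.eye(3)-np.outer(d,d); A+=M;b+=M@o
    X=np.linalg.solve(A,b); return X,[np.round(proj(p,X)[0]-uv,1).tolist() for p,uv in obs]
def run(labels=('knob','fold_pivot'),cams=('scene','top','wrist'),tag=None):
    ps={c:cam(c,(tag+c+'.png') if tag else None) for c in cams}
    for l in labels:
        obs=[]
        for c in cams:
            ds=finder.pinpoint(l,ps[c])
            if ds and ds[0]['confidence']>.3: obs.append((ps[c],np.array(ds[0]['location'][::-1]))); print(l,c,np.round(ds[0]['location'],1),round(ds[0]['confidence'],2))
        if len(obs)>1: X,e=tri(obs); print('  ->',X.round(4),e)
    return ps
if __name__=='__main__':
    import sys
    run(('knob','fold_pivot','crank_axis'),tag=sys.argv[1])
E
python3 tri.py a_
python3 - <<'E'
import cv2
i=cv2.imread('pics/a_wrist.png')[0:120,130:400]
cv2.imwrite('pics/a_wc.png',cv2.resize(cv2.convertScaleAbs(i,alpha=1.8),None,fx=2.9,fy=2.9))
i=cv2.imread('pics/a_scene.png')[240:340,430:510]
cv2.imwrite('pics/a_sc.png',cv2.resize(cv2.convertScaleAbs(i,alpha=1.5),None,fx=6,fy=6))
i=cv2.imread('pics/a_top.png')[240:320,160:240]
cv2.imwrite('pics/a_tc.png',cv2.resize(cv2.convertScaleAbs(i,alpha=1.8),None,fx=7,fy=7))
E
```

```text
knob scene [284.4 465.6] 0.71
knob wrist [ 28.1 295.6] 0.88
  -> [0.514  0.2934 0.125 ] [[-1.1, -0.1], [-2.6, -3.8]]
fold_pivot scene [265.7 486. ] 0.59
fold_pivot top [318.5 326. ] 0.48
fold_pivot wrist [ 19.3 177.4] 0.75
  -> [0.4604 0.1981 0.1896] [[-49.3, -43.6], [-101.1, -23.7], [49.3, 254.0]]
crank_axis scene [288.4 460. ] 0.57
crank_axis wrist [ 33.3 324. ] 0.7
  -> [0.5271 0.2878 0.1241] [[-1.3, -0.2], [-2.6, -4.4]]
```

View pics/a_wc.png

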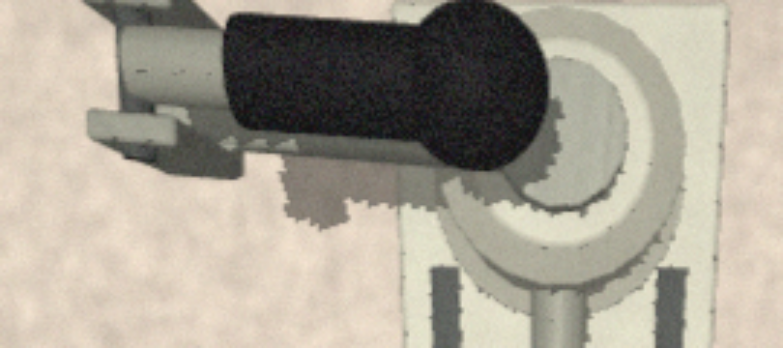

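View pics/a_sc.png

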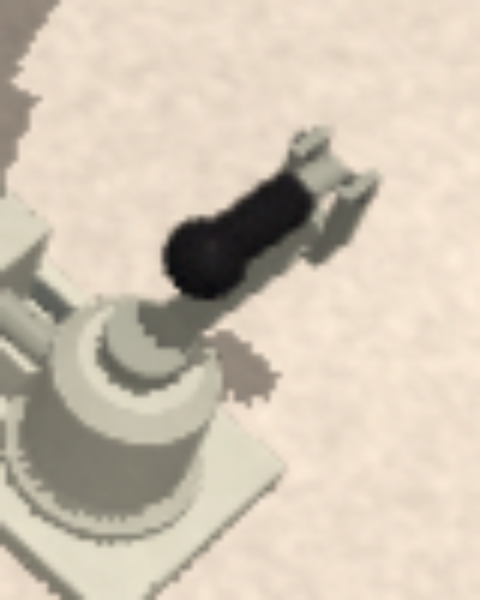

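View pics/a_tc.png

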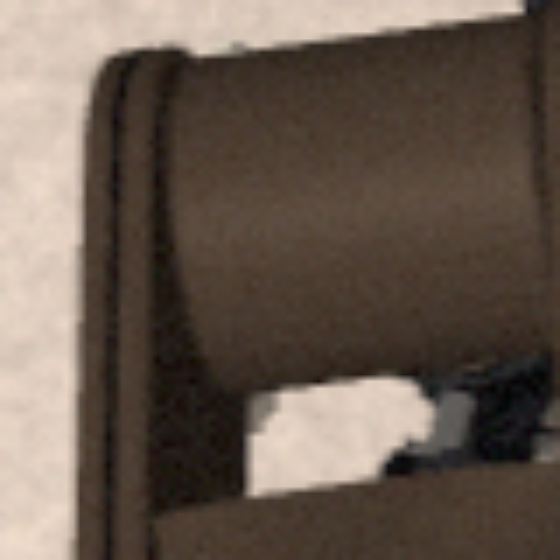

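```bash
python3 - <<'E'
from tri import *
ps={c:imaging.read_camera(c) for c in ['scene','top','wrist']}
for n,o in dict(knob=dict(scene=(463.4,282.4),top=(187.6,270.2),wrist=(296.3,29.2)),pivot=dict(scene=(485,267.5),top=(178.2,297),wrist=(173.5,21))).items():
    X,e=tri([(ps[c],np.array(v)) for c,v in o.items()]); print(n,X.round(4),e)
    X,e=tri([(ps[c],np.array(v)) for c,v in o.items() if c!='top']); print(n,X.round(4),e)
    for c,v in o.items(): print(c,atz(ps[c],v,.12).round(4))
E
python3 plan.py .51 .2915 .2 163.5
```

```text
knob [0.5152 0.2901 0.1304] [[-0.2, 0.1], [-0.3, -0.4], [-2.0, 1.5]]
knob [0.5162 0.2903 0.1322] [[-0.1, -0.0], [-0.3, -0.4]]
scene [0.5077 0.2898 0.12  ]
top [0.5151 0.2923 0.12  ]
wrist [0.5164 0.2928 0.12  ]
pivot [0.4581 0.3106 0.1251] [[-0.3, -0.0], [-0.8, 0.1], [1.0, 2.5]]
pivot [0.4585 0.3113 0.1261] [[0.1, -0.0], [0.2, 0.2]]
scene [0.454 0.311 0.12 ]
top [0.4584 0.3103 0.12  ]
wrist [0.4567 0.3134 0.12  ]
t 18.2 pos [0.4919 0.1661 0.1867] yaw 74.28 open 1.002 F [-0.2 -0.8  1.1]
shift [ 0.837 -0.11  -0.089] turn [ 1.000e-04  0.000e+00 -9.913e-01]
```

```bash
python3 -m crank '[[0.1,0,-0.1,0,0,-0.1,1],[0.2,0,-0.1,0,0,-0.2,1],[0.3,0,-0.1,0,0,-0.3,1],[0.4,0,-0.1,0,0,-0.4,1],[0.5,0,-0.1,0,0,-0.5,1],[0.6,-0.07,-0.1,0,0,-0.6,1],[0.7,-0.07,-0.1,0,0,-0.7,1],[0.84,-0.07,-0.1,0,0,-0.8,1],[0.84,-0.07,-0.1,0,0,-0.9,1],[0.84,-0.07,-0.1,0,0,-0.975,1],[0.84,-0.07,-0.1,0,0,-0.975,1]]'; python3 plan.py .515 .2905 .111 162
python3 - <<'E'
from h import *
p=cam('wrist','w9.png')
for l in ['knob','fold_pivot','crank_axis']:
  for d in finder.pinpoint(l,p)[:1]: print(l,d, atz(p,d['location'][::-1],.13).round(4))
E
```

```text
time: 19.3
eef_pos: [0.5158, 0.2905, 0.2016]
tcp_rot: [0.154, 0.988, -0.0, -0.0]
contact_force: [-0.6, 0.0, -0.6]
opening: 1.0
t 19.3 pos [0.5158 0.2905 0.2016] yaw 162.25 open 1.0 F [-0.6  0.  -0.6]
shift [ 0.005 -0.002  0.604] turn [-0.     -0.0001  0.0028]
knob {'location': [249.0, 318.7], 'confidence': 0.88} [0.513  0.2926 0.13  ]
fold_pivot {'location': [149.2, 319.1], 'confidence': 0.95} [0.4539 0.3117 0.13  ]
crank_axis {'location': [265.9, 316.1], 'confidence': 0.79} [0.5237 0.2874 0.13  ]
```

View pics/w9.png

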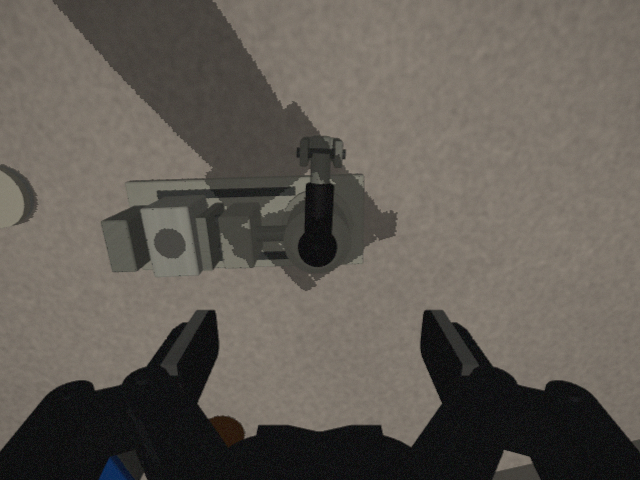

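```bash
python3 -m crank '[[0.005,-0.002,0.2,0,0,0,0.6],[0.005,-0.002,0.4,0,0,0,0.5],[0.005,-0.002,0.55,0,0,0,0.45],[0.005,-0.002,0.61,0,0,0,0.42],[0.005,-0.002,0.61,0,0,0,0.4],[0.005,-0.002,0.61,0,0,0,0.4],[0.005,-0.002,0.61,0,0,0,0.4]]' 20; python3 plan.py .515 .2905 .111 162
python3 - <<'E'
from h import *
p=cam('wrist','w10.png');cam('scene','s10.png')
E
```

```text
time: 20.2
eef_pos: [0.5163, 0.2907, 0.1121]
tcp_rot: [0.156, 0.988, 0.001, 0.002]
contact_force: [0.6, -0.3, 0.1]
opening: 0.402
t 20.2 pos [0.5163 0.2907 0.1121] yaw 162.03 open 0.402 F [ 0.6 -0.3  0.1]
shift [ 0.008 -0.004  0.007] turn [0.0013 0.0017 0.0003]
```

View pics/w10.png

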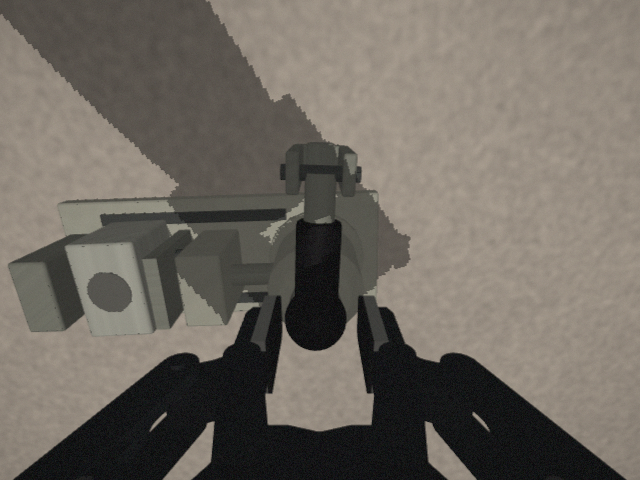

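```bash
python3 -c "
import cv2
i=cv2.imread('pics/s10.png')[200:340,400:540]
cv2.imwrite('pics/s10c.png',cv2.resize(cv2.convertScaleAbs(i,alpha=1.5),None,fx=4,fy=4))"
```

```text
(no output)
```

View pics/s10c.png

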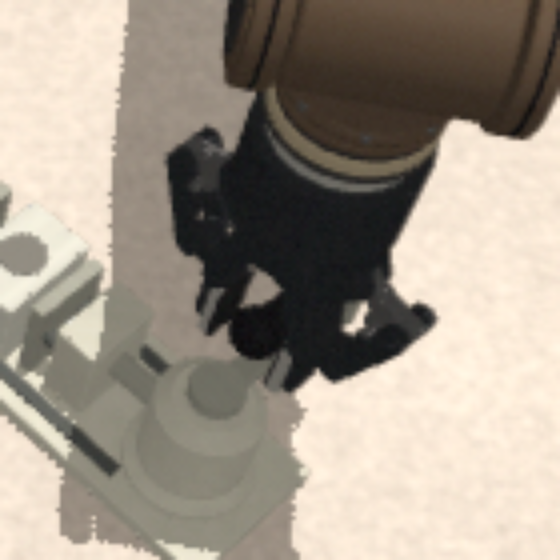

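```bash
python3 -m crank '[[0,-0.013,0.01,0,0,0.022,0.4],[0,-0.013,0.01,0,0,0.022,0.4],[0,-0.013,0.01,0,0,0.022,0.37],[0,-0.013,0.01,0,0,0.022,0.35]]' 20; python3 plan.py .515 .2905 .111 162
python3 - <<'E'
from h import *
p=cam('wrist','w11.png')
cv2.imwrite('pics/w11c.png',cv2.resize(cv2.convertScaleAbs(p['pixels'][130:430,220:420,::-1],alpha=2),None,fx=3,fy=2))
E
```

```text
time: 20.7
eef_pos: [0.5147, 0.2884, 0.109]
tcp_rot: [0.173, 0.985, 0.0, 0.0]
contact_force: [-0.1, -0.0, -0.5]
opening: 0.35
t 20.7 pos [0.5147 0.2884 0.109 ] yaw 160.08 open 0.35 F [-0.1 -0.  -0.5]
shift [ 0.002  0.014 -0.013] turn [ 0.0003  0.0003 -0.0214]
```

View pics/w11c.png

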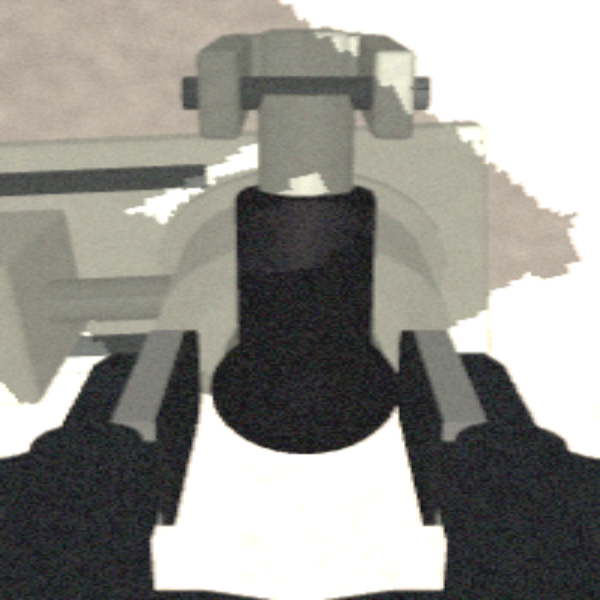

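```bash
python3 -m crank '[[0,0.004,0,0,0,0,0.33],[0,0.004,0,0,0,0,0.3],[0,0.004,0,0,0,0,0.25],[0,0.004,0,0,0,0,0.2],[0,0.004,0,0,0,0,0.2],[0,0.004,0,0,0,0,0.2]]' 25; python3 plan.py .515 .2905 .111 162
```

```text
time: 21.35
eef_pos: [0.5148, 0.2891, 0.1088]
tcp_rot: [0.173, 0.985, 0.0, 0.0]
contact_force: [0.6, 1.7, -0.5]
opening: 0.277
t 21.35 pos [0.5148 0.2891 0.1088] yaw 160.05 open 0.277 F [ 0.6  1.7 -0.5]
shift [ 0.002  0.009 -0.015] turn [ 0.0004  0.0002 -0.0217]
```

```bash
python3 -m crank '[[0.01,0,-0.051,0,0,0,0.2],[0.027,0,-0.1,0,0,0,0.2],[0.05,0,-0.147,0,0,0,0.2],[0.078,0,-0.19,0,0,0,0.2],[0.112,0,-0.229,0,0,0,0.2],[0.112,0,-0.229,0,0,0,0.2]]'
python3 - <<'E'
from h import *
p=cam('wrist','w12.png');cam('scene','s12.png')
i=cv2.imread('pics/s12.png')[180:320,410:550]
cv2.imwrite('pics/s12c.png',cv2.resize(cv2.convertScaleAbs(i,alpha=1.5),None,fx=4,fy=4))
E
```

```text
time: 21.95
eef_pos: [0.4985, 0.295, 0.1443]
tcp_rot: [0.173, 0.985, 0.0, 0.0]
contact_force: [1.9, 1.3, 0.2]
opening: 0.281
```

View pics/w12.png

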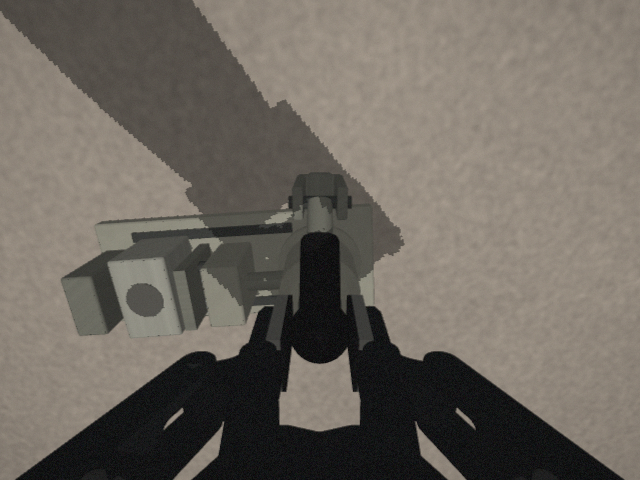

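View pics/s12c.png

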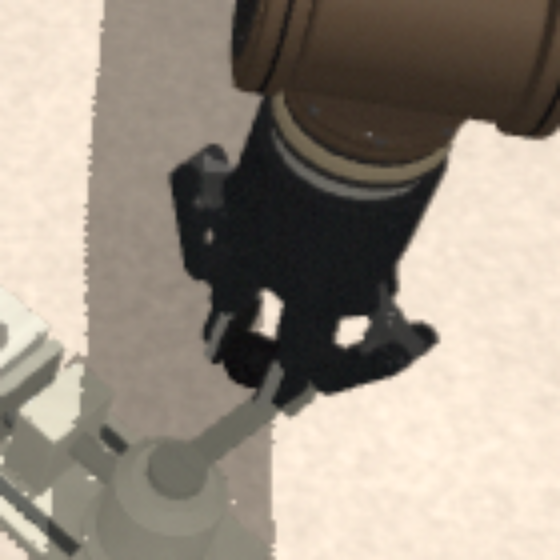

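```bash
python3 -m crank '[[0.039,0,-0.035,0,0,0,0.2],[0.082,0,-0.064,0,0,0,0.2],[0.129,0,-0.087,0,0,0,0.2],[0.178,0,-0.105,0,0,0,0.2],[0.229,0,-0.115,0,0,0,0.2],[0.285,0,-0.119,0,0,0,0.2],[0.285,0,-0.119,0,0,0,0.2]]'
python3 - <<'E'
from h import *
p=cam('wrist','w13.png');cam('scene','s13.png')
i=cv2.imread('pics/s13.png')[180:320,410:550]
cv2.imwrite('pics/s13c.png',cv2.resize(cv2.convertScaleAbs(i,alpha=1.5),None,fx=4,fy=4))
E
```

```text
time: 22.75
eef_pos: [0.4577, 0.31, 0.1621]
tcp_rot: [0.173, 0.985, 0.0, -0.0]
contact_force: [2.3, -0.2, 6.0]
opening: 0.282
```

View pics/w13.png

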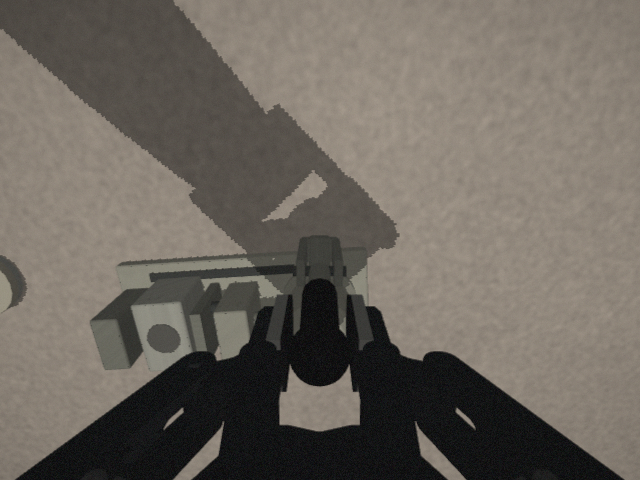

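View pics/s13c.png

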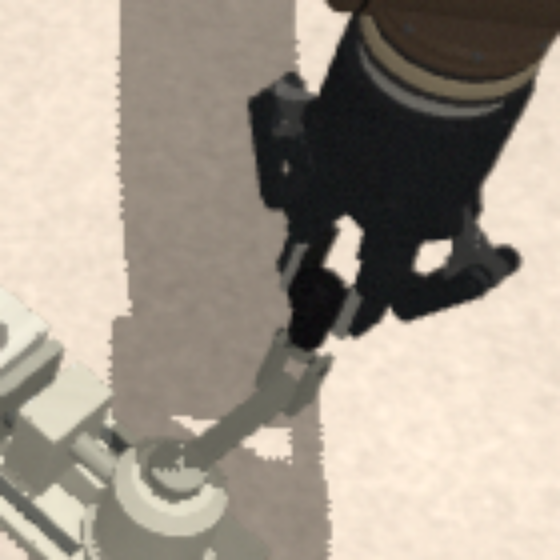

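Run:
```python
from h import *
p=cam('wrist'); s=telemetry.get_state(); Rc=R.from_quat(s['tcp_rot'])
for dx in (-.01,-.005,0,.005): print(dx,[proj(p,s['eef_pos']+Rc.apply([dx,0,dz]))[0].round(0).tolist() for dz in (-.028,-.0187,-.01)])
q=cam('scene')
print([ (d['location'],d['confidence']) for d in finder.pinpoint('knob',p)[:1]+finder.pinpoint('knob',q)[:1]])
a=np.array([np.cos(np.radians(160.5)),np.sin(np.radians(160.5)),0]);piv=np.array([.458,.31,.121])
for f in (1.2,1.3,1.4,1.5,1.571): X=piv+.06*(-np.cos(f)*a+np.array([0,0,np.sin(f)])); print(f,X.round(4),proj(p,X)[0].round(),proj(q,X)[0].round(1))
```

```text
-0.01 [[315.0, 369.0], [316.0, 354.0], [316.0, 342.0]]
-0.005 [[315.0, 359.0], [316.0, 344.0], [316.0, 332.0]]
0 [[315.0, 347.0], [316.0, 333.0], [316.0, 322.0]]
0.005 [[315.0, 336.0], [316.0, 323.0], [316.0, 312.0]]
[([253.2, 489.5], 0.78)]
1.2 [0.4785 0.3027 0.1769] [316. 372.] [483.6 257.8]
1.3 [0.4731 0.3046 0.1788] [316. 364.] [486.  255.6]
1.4 [0.4676 0.3066 0.1801] [316. 354.] [488.4 253.6]
1.5 [0.462  0.3086 0.1808] [316. 343.] [490.7 251.7]
1.571 [0.458 0.31  0.181] [316. 334.] [492.3 250.5]
```

```bash
python3 -m crank '[[0,0,0,0,0,0,0.4],[0,0,0,0,0,0,0.4],[-0.06,0,0,0,0,0,0.4],[-0.06,0,0,0,0,0,0.4],[-0.06,0,0,0,0,0,0.2],[-0.06,0,0,0,0,0,0.2],[-0.06,0,0,0,0,0,0.2],[-0.03,0,0,0,0,0,0.2],[0,0,0.002,0,0,0,0.2],[0.02,0,0.002,0,0,0,0.2],[0.04,0,0.002,0,0,0,0.2],[0.04,0,0.002,0,0,0,0.2]]' 30
python3 - <<'E'
from h import *
p=cam('wrist','w14.png');q=cam('scene','s14.png')
print([ (d['location'],d['confidence']) for d in finder.pinpoint('knob',p)[:1]+finder.pinpoint('knob',q)[:1]])
i=cv2.imread('pics/s14.png')[180:320,410:550]
cv2.imwrite('pics/s14c.png',cv2.resize(cv2.convertScaleAbs(i,alpha=1.5),None,fx=4,fy=4))
E
```

```text
time: 24.25
eef_pos: [0.4546, 0.311, 0.1615]
tcp_rot: [0.173, 0.985, 0.0, 0.003]
contact_force: [5.6, -1.2, 1.3]
opening: 0.283
[([338.1, 315.3], 0.95), ([252.4, 495.2], 0.56)]
```

View pics/w14.png

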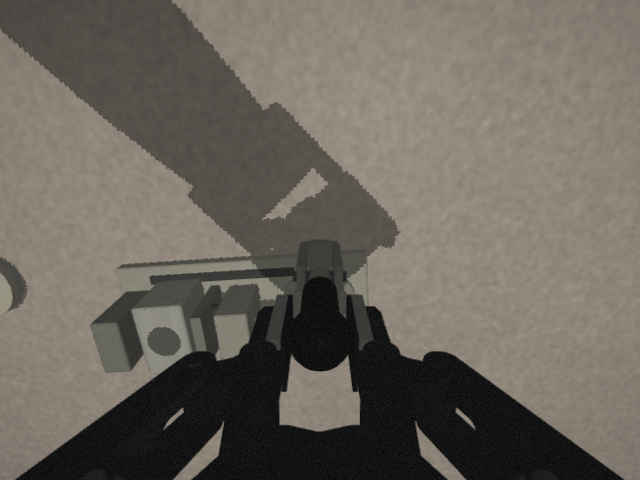

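View pics/s14c.png

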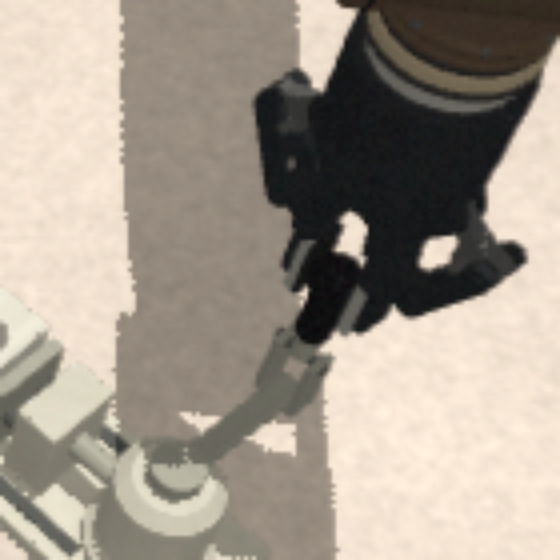

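```bash
python3 -m crank '[[0.015,0,0,0,0,0,0.2],[0.03,0,0,0,0,0,0.2],[0.03,0,0,0,0,0,0.2]]'
python3 - <<'E'
from h import *
p=cam('wrist','w15.png');q=cam('scene','s15.png')
print([ (d['location'],d['confidence']) for d in finder.pinpoint('knob',p)[:1]+finder.pinpoint('knob',q)[:1]])
i=q['pixels'][180:320,410:550,::-1]
cv2.imwrite('pics/s15c.png',cv2.resize(cv2.convertScaleAbs(i,alpha=1.5),None,fx=4,fy=4))
i=p['pixels'][230:400,230:400,::-1]
cv2.imwrite('pics/w15c.png',cv2.resize(cv2.convertScaleAbs(i,alpha=2),None,fx=3.5,fy=3.5))
E
```

```text
time: 24.75
eef_pos: [0.4532, 0.3116, 0.1616]
tcp_rot: [0.173, 0.985, 0.0, 0.006]
contact_force: [14.1, -3.9, -3.1]
opening: 0.282
[([338.2, 318.0], 0.77), ([251.1, 495.3], 0.65)]
```

View pics/w15c.png

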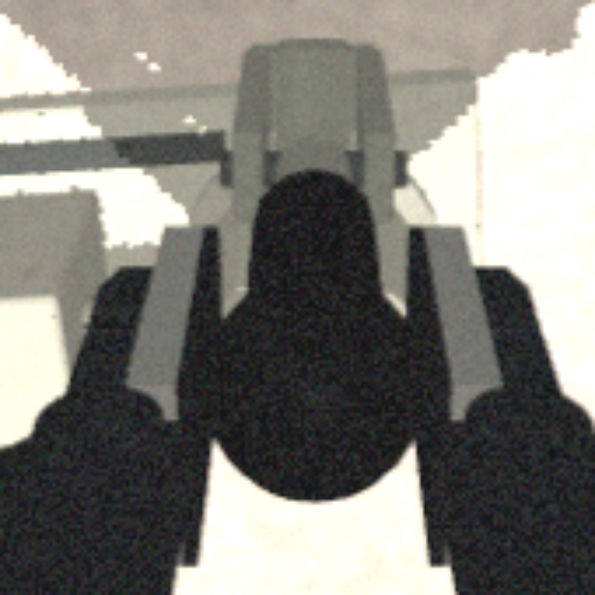

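View pics/s15c.png

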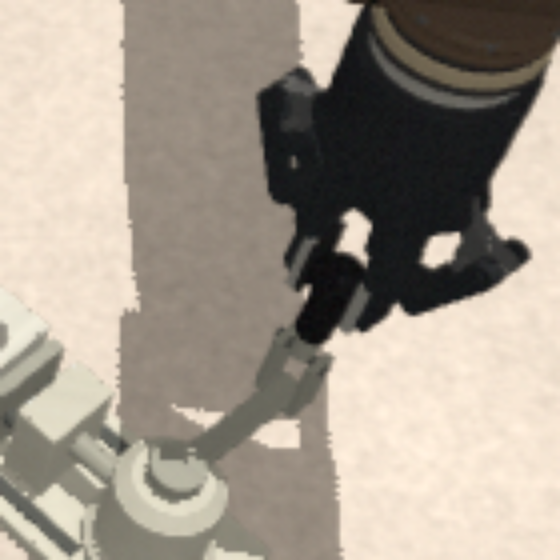

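```bash
python3 -m crank '[[-0.02,0,0,0,0,0,0.2],[-0.04,0,0,0,0,0,0.2],[-0.04,0,0,0,0,0,0.2]]' 45; python3 -m crank '[[-0.008,0.089,0,0,0,0,0.2],[-0.031,0.175,0,0,0,0,0.2],[-0.069,0.257,0,0,0,0,0.2],[-0.12,0.33,0,0,0,0,0.2],[-0.183,0.393,0,0,0,0,0.2],[-0.183,0.393,0,0,0,0,0.2]]'
python3 - <<'E'
from h import *
p=cam('wrist','w16.png');q=cam('scene','s16.png')
i=q['pixels'][160:320,410:570,::-1]; j=p['pixels'][180:400,200:440,::-1]
f=lambda i:cv2.resize(cv2.convertScaleAbs(i,alpha=1.6),(390,390))
cv2.imwrite('pics/c16.png',np.hstack([f(i),f(j)]))
E
```

```text
time: 25.25
eef_pos: [0.4551, 0.3109, 0.1615]
tcp_rot: [0.173, 0.985, 0.0, 0.001]
contact_force: [2.2, -0.1, 4.1]
opening: 0.277
time: 25.85
eef_pos: [0.5014, 0.3569, 0.1615]
tcp_rot: [0.173, 0.985, -0.001, 0.001]
contact_force: [2.5, -1.6, 6.4]
opening: 0.275
```

View pics/c16.png

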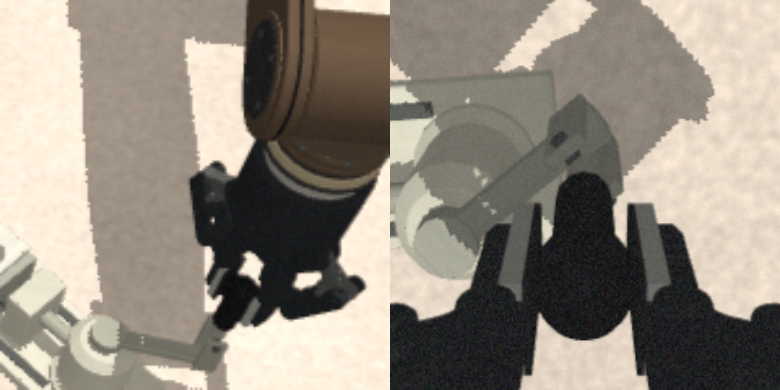

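```bash
python3 -m crank '[[-0.073,0.051,0,0,0,0,0.2],[-0.155,0.089,0,0,0,0,0.2],[-0.241,0.112,0,0,0,0,0.2],[-0.33,0.12,0,0,0,0,0.2],[-0.419,0.112,0,0,0,0,0.2],[-0.505,0.089,0,0,0,0,0.2],[-0.587,0.051,0,0,0,0,0.2],[-0.66,0,0,0,0,0,0.2],[-0.723,-0.063,0,0,0,0,0.2],[-0.774,-0.136,0,0,0,0,0.2],[-0.774,-0.136,0,0,0,0,0.2]]'
python3 - <<'E'
from h import *
p=cam('wrist','w17.png');q=cam('scene','s17.png')
i=q['pixels'][190:350,380:540,::-1]; j=p['pixels'][180:400,200:440,::-1]
f=lambda i:cv2.resize(cv2.convertScaleAbs(i,alpha=1.6),(390,390))
cv2.imwrite('pics/c17.png',np.hstack([f(i),f(j)]))
E
```

```text
time: 27.05
eef_pos: [0.6002, 0.2972, 0.1614]
tcp_rot: [0.174, 0.985, -0.001, -0.003]
contact_force: [-6.4, -1.1, 8.6]
opening: 0.274
```

View pics/c17.png

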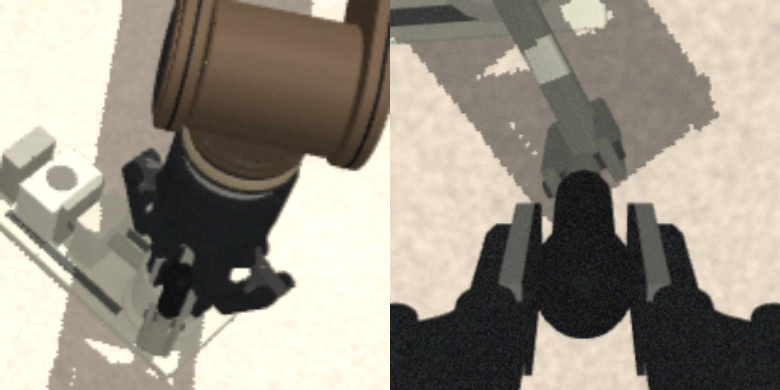

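```bash
python3 -m crank '[[-0.038,-0.082,0,0,0,0,0.2],[-0.061,-0.168,0,0,0,0,0.2],[-0.069,-0.257,0,0,0,0,0.2],[-0.061,-0.346,0,0,0,0,0.2],[-0.038,-0.432,0,0,0,0,0.2],[0,-0.513,0,0,0,0,0.2],[0.051,-0.587,0,0,0,0,0.2],[0.114,-0.65,0,0,0,0,0.2],[0.188,-0.701,0,0,0,0,0.2],[0.269,-0.739,0,0,0,0,0.2],[0.269,-0.739,0,0,0,0,0.2]]'
python3 - <<'E'
from h import *
p=cam('wrist','w18.png');q=cam('scene','s18.png')
i=q['pixels'][190:350,360:520,::-1]; j=p['pixels'][180:400,200:440,::-1]
f=lambda i:cv2.resize(cv2.convertScaleAbs(i,alpha=1.6),(390,390))
cv2.imwrite('pics/c18.png',np.hstack([f(i),f(j)]))
E
```

```text
time: 28.25
eef_pos: [0.5247, 0.2099, 0.1615]
tcp_rot: [0.173, 0.985, 0.002, -0.001]
contact_force: [-0.5, 4.5, 6.4]
opening: 0.275
```

View pics/c18.png

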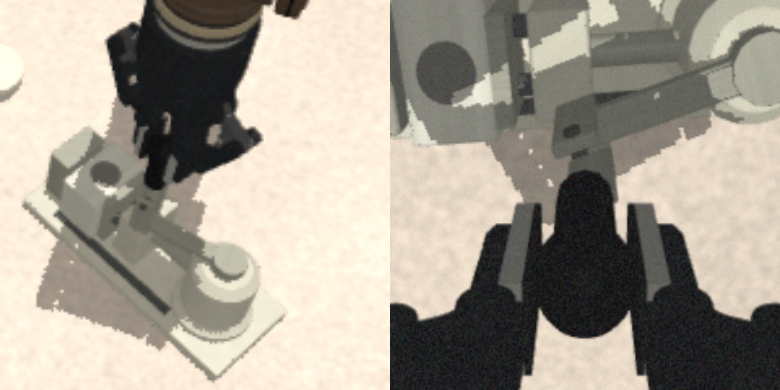

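```bash
python3 -m crank '[[0.086,-0.023,0,0,0,0,0.2],[0.176,-0.031,0,0,0,0,0.2],[0.265,-0.023,0,0,0,0,0.2],[0.351,0,0,0,0,0,0.2],[0.432,0.038,0,0,0,0,0.2],[0.505,0.089,0,0,0,0,0.2],[0.569,0.152,0,0,0,0,0.2],[0.569,0.152,0,0,0,0,0.2]]' 60
python3 - <<'E'
from h import *
p=cam('wrist','w19.png');q=cam('scene','s19.png')
i=q['pixels'][190:350,360:520,::-1]; j=p['pixels'][180:400,200:440,::-1]
f=lambda i:cv2.resize(cv2.convertScaleAbs(i,alpha=1.6),(390,390))
cv2.imwrite('pics/c19.png',np.hstack([f(i),f(j)]))
E
```

```text
time: 29.15
eef_pos: [0.4544, 0.26, 0.1615]
tcp_rot: [0.172, 0.985, 0.001, 0.001]
contact_force: [4.1, 2.8, 5.0]
opening: 0.268
```

View pics/c19.png

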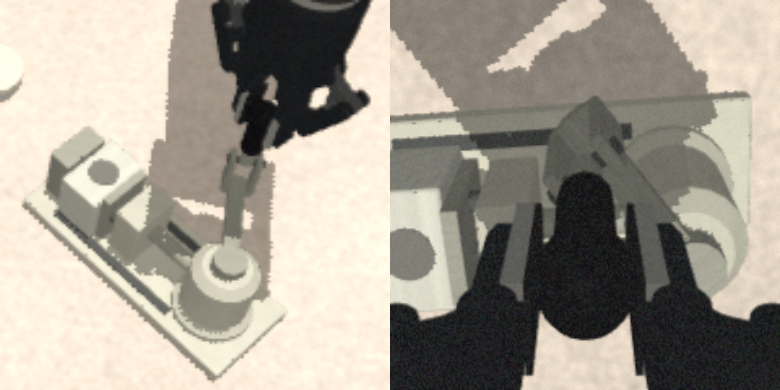

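```bash
python3 -m crank '[[0.051,0.074,0,0,0,0,0.2],[0.089,0.155,0,0,0,0,0.2],[0.112,0.241,0,0,0,0,0.2],[0.12,0.33,0,0,0,0,0.2],[0.12,0.33,0,0,0,0,0.2]]'; python3 -m crank '[[0,0.03,0,0,0,0,0.2],[0,0.045,0,0,0,0,0.2],[0,0.045,0,0,0,0,0.2]]'
```

```text
time: 29.75
eef_pos: [0.4546, 0.3113, 0.1615]
tcp_rot: [0.172, 0.985, -0.001, 0.001]
contact_force: [3.0, -1.4, 7.0]
opening: 0.27
time: 30.05
eef_pos: [0.4551, 0.3127, 0.1613]
tcp_rot: [0.172, 0.985, -0.008, -0.002]
contact_force: [-2.9, -15.2, 13.4]
opening: 0.27
```

```bash
python3 -m crank '[[-0.01,-0.03,0,0,0,0,0.2],[-0.013,-0.036,0,0,0,0,0.2],[-0.013,-0.036,0,0,0,0,0.3],[-0.013,-0.036,0,0,0,0,0.4],[-0.013,-0.036,0,0,0,0,0.5],[-0.013,-0.036,0,0,0,0,0.5],[-0.013,-0.036,-0.1,0,0,0,0.5],[-0.013,-0.036,-0.3,0,0,0,0.5],[-0.013,-0.036,-0.6,0,0,0,0.6],[-0.013,-0.036,-0.8,0,0,0,0.6]]'; python3 plan.py .4 -.1 .3 160
python3 - <<'E'
from h import *
p=cam('wrist','w20.png');q=cam('scene','s20.png')
i=q['pixels'][190:350,360:520,::-1]
f=lambda i:cv2.resize(cv2.convertScaleAbs(i,alpha=1.6),(390,390))
cv2.imwrite('pics/c20.png',np.hstack([f(i),f(p['pixels'][:,80:560,::-1])]))
E
```

```text
time: 31.05
eef_pos: [0.4571, 0.3118, 0.2847]
tcp_rot: [0.173, 0.985, 0.001, 0.001]
contact_force: [1.0, -0.7, -0.5]
opening: 0.599
t 31.05 pos [0.4571 0.3118 0.2847] yaw 160.06 open 0.599 F [ 1.  -0.7 -0.5]
shift [-0.579 -2.71  -0.107] turn [0.0016 0.0016 0.0007]
```

View pics/c20.png

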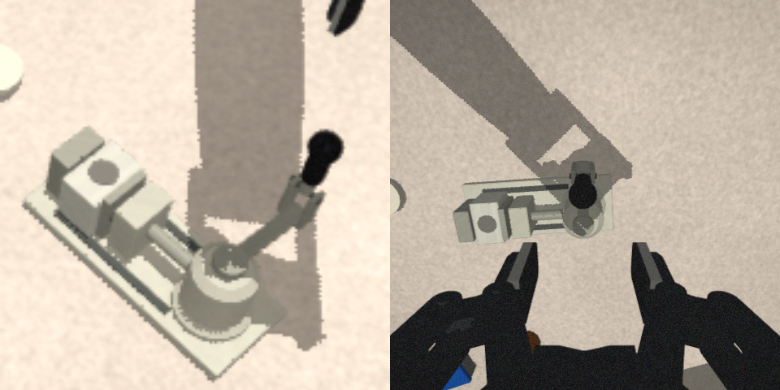

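```bash
python3 -m crank '[[0,-0.3,-0.1,0,0,0,0.6],[0,-0.6,-0.1,0,0,0,0.6],[0,-1,-0.1,0,0,0,0.6],[0,-1,-0.1,0,0,0,0.6]]'; python3 -m crank '[[0,-0.3,0,0,0,0,0.6],[0,-0.6,0,0,0,0,0.6],[0,-1,0,0,0,0,0.6],[0,-1,0,0,0,0,0.6],[0,-1,0,0,0,0,0.6]]'
python3 - <<'E'
from h import *
p=cam('top','t21.png');q=cam('scene','s21.png')
a=cv2.imread('pics/top0.png')[200:320,150:310];b=cv2.imread('pics/t21.png')[200:320,150:310]
f=lambda i:cv2.resize(cv2.convertScaleAbs(i,alpha=1.8),(399,300),interpolation=cv2.INTER_CUBIC)
c=q['pixels'][190:340,360:560,::-1]
cv2.imwrite('pics/c21.png',np.vstack([np.hstack([f(a),f(b)]),np.hstack([f(c),f(p['pixels'][:,:,::-1])])]))
z=dict(puck_center=.031,jar_center=.036,slidebox_center=.0175,dish_center=.008)
for l in z:
    for n,c in (('top',p),('scene',q)): print(l,n,[ (np.round(d['location'],1).tolist(),round(d['confidence'],2)) for d in finder.pinpoint(l,c)][:1])
X=np.array([.458,.31,.181])
for ff in (1.3,1.45,1.571):
    a=np.array([np.cos(np.radians(160.5)),np.sin(np.radians(160.5)),0]);P=np.array([.458,.31,.121])+.06*(-np.cos(ff)*a+np.array([0,0,np.sin(ff)])); print(ff,proj(p,P)[0].round(1),proj(q,P)[0].round(1))
print([finder.pinpoint('knob',c)[:1] for c in (p,q)])
E
```

```text
time: 31.55
eef_pos: [0.4037, 0.1677, 0.295]
tcp_rot: [0.175, 0.985, -0.001, -0.001]
contact_force: [1.0, 1.0, -0.5]
opening: 0.604
time: 32.05
eef_pos: [0.3541, 0.0286, 0.2956]
tcp_rot: [0.175, 0.985, 0.0, 0.0]
contact_force: [-0.1, 0.8, -0.3]
opening: 0.599
puck_center top [([287.5, 418.1], 0.75)]
puck_center scene [([193.7, 261.2], 0.74)]
jar_center top [([173.5, 286.3], 0.78)]
jar_center scene [([350.0, 307.4], 0.85)]
slidebox_center top [([176.7, 356.1], 0.9)]
slidebox_center scene [([306.8, 241.6], 0.95)]
dish_center top [([314.9, 323.1], 0.66)]
dish_center scene [([219.9, 356.7], 0.95)]
1.3 [173.1 288.8] [486.  255.6]
1.45 [171.2 293. ] [489.6 252.6]
1.571 [169.8 296.4] [492.3 250.5]
[[{'location': [297.0, 170.1], 'confidence': 0.46}], [{'location': [247.5, 494.6], 'confidence': 0.84}]]
```

View pics/c21.png

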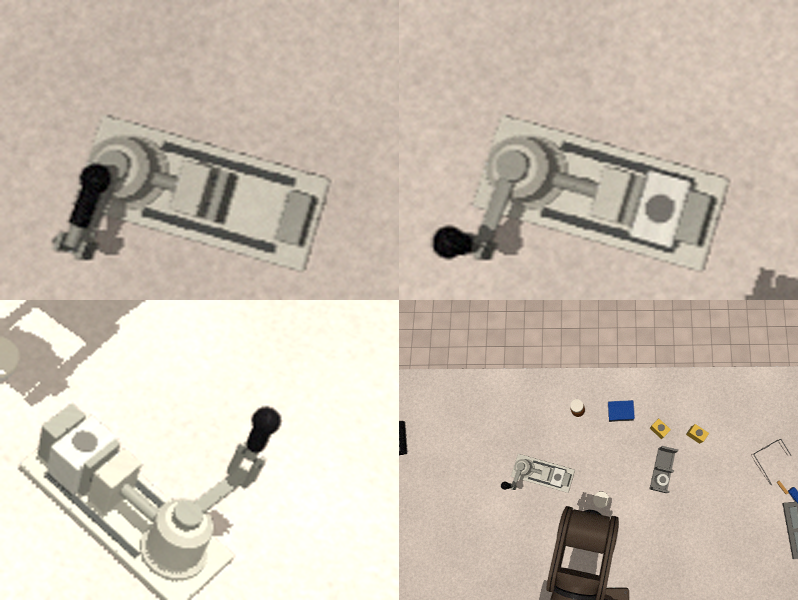

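```bash
python3 -c "
from h import *
print(ticket.sign_off())"
```

```text
the job is handed in; nothing more can be done
None
```

The mount is clamped, the crank is at its stop with the handle upright, and I handed the job in at about 32 s of the 72 s allowed. I lifted the mount from the rack by its long faces and set it on the bench to take it by its ends. I then stood it on the clamp bed midway along the jaws, unfolded the handle, and led the crank clockwise one full turn.

**Last checks:**
- **Handle:** its ball sits at the upright position in the top view, within about 1 pixel. Pushing further met about 14 N at the stop.
- **Crank:** the arm is back at its start direction after the full turn. About 15 N met a push past the end, so it is on its stop.
- **Mount:** it is held between both jaws in the top and scene views.
- **Other objects:** the puck, jar, slide box and dish show no visible move. Their detected positions shifted by up to about 6 pixels between pictures, which I put down to detector noise.
- **Gripper:** it is clear of everything.

**What slipped or disagreed:**
- The ball slid about 9 mm in the fingers near 1.4 rad while unfolding, so I renewed the grip once to reach the stop.
- The camera estimates differed by 2–9 mm; I relied on the wrist view.
- The fold and crank angles come from pictures and forces, as there was no joint reading to confirm them.

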